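# Set up the copying stand with the arched template and the pen

### The job

Set up the copying stand for marking out: slide the template with the round arched top up out of its slot in the slanted rack and stand it, arch upward, fully down in the leaning groove of the stand. Press the marking pen from the bench down into the stand's clip, roughly centred, until it sits on the bottom of both forks and the sprung jaw has closed over it. Leave the other two templates in their slots and do not disturb the glue bottle and the two carvings; either part may be done first.

Things in the scene. Friction and masses are not known exactly. Their poses are not given: they have to be found in the camera images.
- template_arched: template to fetch: plain pale wood board 8 mm thick, 110 wide, 125 high: straight sides 70 mm high, then a half-round arch of radius 55. Origin: middle of the bottom edge, mid thickness. x along the bottom edge, y through the thickness, z up to the arch. Either face may face either way. Grip it across the thickness about 110 mm up z. In the rack z leans 30 degrees from vertical
- template_gabled: same board and size, but with a pointed gable top (45 degree slopes). Same origin and axes. Stays in the rack
- template_stepped: same board and size, but the top is stepped: 76 mm wide up to 98 mm, then 40 mm wide up to 125 mm. Same origin and axes. Stays in the rack
- rack: fixed wooden rack, base 150 x 215 x 12 mm, origin mid underside. Three slots along its x, at y = -64, 0, 64 mm, floors 30 mm above the bench, 11 mm wide, 48 mm deep along the lean; end cheeks at x = -62 and 62 mm, 59 mm high. Slots and templates lean 30 degrees, tops toward the rack's -y; which template is in which slot varies
- stand: fixed wooden copying stand, base 150 x 136 x 12 mm (72 mm to its -y, 64 mm to its +y), origin on its underside. The groove runs along its x at y = 22 mm, the pen clip along its x at y = -46 mm, on the side the back board leans away from
- groove: the stand's groove: origin mid groove floor (20 mm above the bench), where the template's origin belongs when it leans on the back board; x along the groove, z up the back board, which leans 20 degrees from vertical toward the stand's +y. Back board face at y = 4 mm, 58 mm high; front lip face at y = -9 mm, 22 mm high; end stops at x = -63 and 63 mm, 22 mm high
- clip_seat (a point): where the middle of the pen belongs in the clip, 40 mm above the bench; axes as the stand's, x along the pen. Two black forks at x = -33 and 33 mm (54 mm free between them): fixed prong on -y (24 mm above the seat, flared), sprung jaw arm on +y (21 mm above, flared). The mouth is 10 mm wide 8 mm above the seat: pushing the pen past takes about 10 N
- jaw (a joint): opening angle of the clip's sprung jaw (both arms move together), 0 = closed, grows as the jaw is pushed away from the prongs (limit 0.45 rad)
- marking_pen: the marking pen: grey round felt pen with a black cap, 12.6 mm thick, about 150 mm long, lying on the bench at the start; origin in the middle of its axis, x along the pen; either way round is fine, and it may roll
- glue_bottle: bystander: round glue bottle, 49 mm across, 149 mm high, origin at the middle of its foot
- carved_owl: bystander: carved wooden owl, 44 x 54 mm, 83 mm high, origin at the middle of its foot
- carved_hare: bystander: carved wooden hare, 36 x 81 mm, 74 mm high, origin at the middle of its foot
Things that resemble listed ones, but are neither listed nor needed, are in the scene too. Of the things that look like the marking_pen, the larger one is meant.

How it is judged (in metres and radians):
At the end, for the whole second after the job is handed in: Arched template at rest, arch up, in the groove: foot within 5 mm of the floor, 12 mm of its middle, 8 degrees of its lean. Pen in both forks: axis within 4 mm, middle within 30 mm, jaw under 0.06 rad. Other templates in their slots (under 20 mm); bystanders upright, within 30 mm (x of template_arched in the frame of groove between -0.012 and 0.012 m and y of template_arched in the frame of groove between -0.008 and 0.004 m and z of template_arched in the frame of groove between -0.004 and 0.005 m and angle between the z axis of template_arched and the z axis of groove, either way round below 0.14 rad and linear speed of template_arched below 0.02 m/s and x of marking_pen in the frame of clip_seat between -0.03 and 0.03 m and y of marking_pen in the frame of clip_seat between -0.004 and 0.004 m and z of marking_pen in the frame of clip_seat between -0.004 and 0.004 m and angle between the x axis of marking_pen and the x axis of clip_seat, either way round below 0.1 rad and value of joint jaw below 0.06 rad and distance of each of template_gabled, template_stepped from where it was at the start of the episode below 0.02 m and angle between template_gabled's own z axis and vertical between 0.4 and 0.65 rad and angle between template_stepped's own z axis and vertical between 0.4 and 0.65 rad and distance of each of glue_bottle, carved_owl, carved_hare from where it was at the start of the episode below 0.03 m and angle between each of glue_bottle, carved_owl, carved_hare's own z axis and vertical below 0.3 rad); the robot touches nothing.
It fails at once if one of the other templates is pulled up or knocked about (moved over 20 mm) (distance of any of template_gabled, template_stepped from where it was at the start of the episode above 0.02 m).
It fails at once if a bystander is pushed more than 30 mm or knocked over (distance of any of glue_bottle, carved_owl, carved_hare from where it was at the start of the episode above 0.03 m or angle between any of glue_bottle, carved_owl, carved_hare's own z axis and vertical above 0.3 rad).
It also fails if it takes over 61 s, if anything falls off the work surface, if the arm or the gripper's body presses on something with over 40 N, if the wrist force passes 120 N, or if a joint passes its speed limit or range.

### The arm

A 6-joint arm with a two-finger parallel gripper is mounted at the origin on the work surface; the furniture and walls round the work are solid. World frame = base frame: x ahead of the robot, y to its left, z up, the work surface at z = 0. Lengths are in mm, angles in degrees, forces in N, time in s.
With the tool pointing down it reaches from about 300 to 850 mm from the base axis. Payload 4.2 kg.
Tool frame: the origin (TCP) lies at the very end of the fingers, on their centre line; the grasp point (between the pads) lies 19 mm behind it; z points along the fingers, y is the line along which they close (so a half turn about z gives the same grasp; the last joint's range is limited). The gripper opens to 91 mm and grips with 3 to 60 N. Pads are 32 mm wide; open, the fingers measure 118 mm over their backs; the gripper's body (76 mm by 178 mm) begins 60 mm behind the grasp point.
Start: joints at [72.995, 18.312, 89.639, -0, 72.044, -1.146], TCP at [157.137, 553.128, 213.976] pointing down, gripper open.
Joint ranges: [-177.97, 177.97], [-48.28, 115.42], [12.27, 149.76], [-77.06, 257.06], [2.81, 150.46], [-146.56, 146.56]. Speed limits (degrees/s): [147.25, 147.25, 180, 180, 180, 180].

### API

Orientations are given as [roll, pitch, yaw] about the fixed x, y, z axes, in that order (R = Rz(yaw) Ry(pitch) Rx(roll)).
In Python, from workcell import env, grab_frame gives the robot as it stands. The module is installed in compiled form; this text tells all that it offers.
- The arm moves only by the tool move_arm, never from a script. Its argument "plan" is a list of rows, each an object of numbers: "tx", "ty", "tz": the shift along the tool's x, y, z in cm; "wx", "wy", "wz": the turn, a rotation vector about the tool's x, y, z in rad. In form: [{"tx": .., "ty": .., "tz": .., "wx": .., "wy": .., "wz": ..}, ...]. A call has 1 to 12 rows; each row shifts and turns the commanded pose from where the row before left it, along the tool's axes as they then stand; what a row does not reach is not made up. A row lasts 1/12 s, in which the tool goes at most 41.7 mm and 7.16 degrees, less where a joint would pass 70% of its speed; a pose out of reach is approached as far as the arm can. A call is refused whole if a number of a shift passes 4.17 or a number of a turn 0.125, either way. A call with a gripper value outside its range is refused whole. "gripper" is the finger opening in cm, from 0 to 9.12, set as the call begins (left out, the last holds). The fingers move at their own pace and stop on an object; "force" is the grip in N (left out, the last holds). Time passes only in rows, so rows that do not move let the fingers close. It gives the time, the measured TCP pose, the force, the opening and the grip force at its end, in the units of the state.
- env.state(): the state, without advancing time (a new reading comes with each control period).
- grab_frame(name): name is "scene" or "side" or "wrist"; returns a dict with "color" (420x560x3 uint8, red, green, blue), "vfov" (degrees; the focal length in pixels is half the picture's height over the tangent of half this angle, whatever the lens; pixels are square), "cx", "cy" (the principal point, pixels), "k1" (the pictures are not rectified: a ray, as slopes to the right and down, at radius r is drawn at 1 + k1 r^2 times it, then the intrinsics apply), "view" (4x4, takes a point from world to camera coordinates). Camera axes: x right, y up, looking along -z (the intrinsics and any distortion apply to the point x, -y, -z); pixel columns grow to the right and rows downward; lengths in mm; the calibration is good to about 2 mm. A picture is of the moment at which its call begins. There is no depth.
- env.job_done(): hands the job in; it is judged then, once.
The state is a dict: "time_s": time; "qpos": joint angles; "qvel": joint speeds; "effort": joint torques, N m; "ee_pos": TCP position; "ee_rot": TCP orientation; "force": force on the tool from outside, world axes, zero at the start; "torque": the same for the moment, N m; "gripper_width": finger opening in mm; "gripper_force": force on a finger pad.
Only numpy, scipy, OpenCV 4.12 (cv2) and the standard library are available. Lean on these libraries where they do the work, as an engineer would, in place of code of your own. Each camera call takes 0.05 s, during which the arm holds its last target. There are 200 camera calls.

## Working session

There is one attempt and no reset: what is moved stays moved. The work goes in short steps, Python scripts to look and compute and a tool call to move; the robot and the scene stay as the last step left them, time stands still between calls to the robot, and variables do not carry over. Pictures are saved under pics/ and viewed, at most 10 in all, crops included, and the job is handed in when it is done.

Besides the shell and the picture viewer there is one more tool, called after "Call:" as a command line: name --argument value ..., lists and objects as JSON in quotes. move_arm: Moves the arm, as the interface text tells. Its arguments: {"type":"object","properties":{"plan":{"type":"array","items":{"type":"object","properties":{"tx":{"type":"number"},"ty":{"type":"number"},"tz":{"type":"number"},"wx":{"type":"number"},"wy":{"type":"number"},"wz":{"type":"number"}}}},"gripper":{"type":"number"},"force":{"type":"number"}},"required":["plan"]}

```bash
mkdir -p pics; cat > h.py <<'E'
import numpy as np, cv2, pickle
from workcell import env, grab_frame
def snap(n, tag):
    f=grab_frame(n); pickle.dump(f,open(f'pics/{tag}.pkl','wb')); cv2.imwrite(f'pics/{tag}.png',f['color'][:,:,::-1]); return f
def load(tag): return pickle.load(open(f'pics/{tag}.pkl','rb'))
def K(f):
    h=f['color'].shape[0]; fl=h/2/np.tan(np.radians(f['vfov'])/2); return fl
def ray(f,u,v):
    fl=K(f); xd=(u-f['cx'])/fl; yd=(v-f['cy'])/fl
    x,y=xd,yd
    for _ in range(30):
        s=1+f['k1']*(x*x+y*y); x,y=xd/s,yd/s
    V=np.array(f['view']); R=V[:3,:3]; t=V[:3,3]
    d=R.T@np.array([x,-y,-1]); return -R.T@t, d/np.linalg.norm(d)
def onz(f,u,v,z):
    c,d=ray(f,u,v); return c+d*(z-c[2])/d[2]
def proj(f,p):
    V=np.array(f['view']); q=V[:3,:3]@np.asarray(p,float)+V[:3,3]; x,y=q[0]/-q[2],-q[1]/-q[2]
    s=1+f['k1']*(x*x+y*y); fl=K(f); return np.array([f['cx']+fl*s*x,f['cy']+fl*s*y])
def tri(f1,a,f2,b):
    c1,d1=ray(f1,*a); c2,d2=ray(f2,*b)
    s=np.linalg.lstsq(np.c_[d1,-d2],c2-c1,rcond=None)[0]; p,q=c1+s[0]*d1,c2+s[1]*d2
    return (p+q)/2, np.linalg.norm(p-q)
E
python3 - <<'E'
from h import *
s=env.state(); print({k:np.round(v,2) for k,v in s.items()})
for n in ('scene','side','wrist'):
    f=snap(n,n+'0'); print(n,f['vfov'],f['cx'],f['cy'],f['k1'],np.round(ray(f,f['cx'],f['cy']),2))
E
```

```text
{'time_s': np.float64(0.0), 'qpos': array([73.  , 18.35, 89.71, -0.  , 72.04, -1.15]), 'qvel': array([-0.04, -0.11, -0.13, -0.03,  0.07,  0.21]), 'effort': array([ -0.  , -41.25, -23.2 ,   0.07,   0.05,  -0.  ]), 'ee_pos': array([156.98, 552.63, 213.11]), 'ee_rot': array([-179.9 ,   -0.  ,  164.14]), 'force': array([-0.55,  0.84, -0.6 ]), 'torque': array([-0.01, -0.  ,  0.05]), 'gripper_force': np.float64(0.0), 'gripper_width': np.float64(91.16)}
scene 46.82066970785418 289.62318232895547 200.91039139576264 -0.14603540184721428 [[-3.9372e+02  7.5341e+02  9.2772e+02]
 [ 5.6000e-01 -5.6000e-01 -6.1000e-01]]
side 47.858677294068414 272.8913893620355 214.39330555529747 -0.16069463208221627 [[-1.5373e+02  9.2847e+02  5.1366e+02]
 [ 4.5000e-01 -8.1000e-01 -3.7000e-01]]
wrist 62.57498240657315 283.6751252941767 215.60353681595623 0.01863887619695146 [[ 7.7800e+01  5.7602e+02  3.8294e+02]
 [ 2.8000e-01 -8.0000e-02 -9.6000e-01]]
```

View pics/scene0.png

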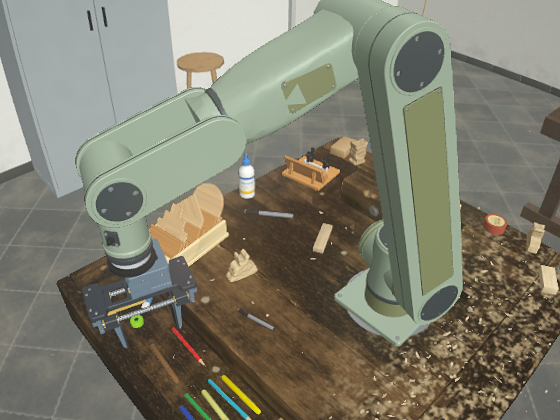

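View pics/side0.png

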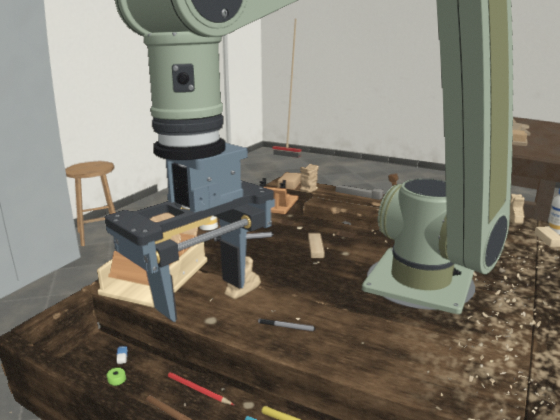

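View pics/wrist0.png

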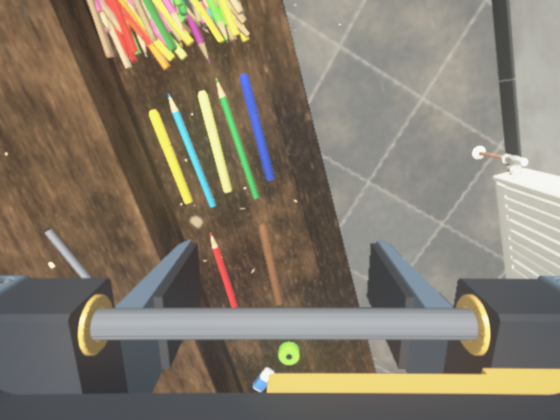

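The scene picture shows the rack at about (190,230), the stand at (310,170), grey pens at (275,214) and (256,319), the bottle at (247,178), and a carving at (240,265). The side picture shows the near pen at (287,325) and the far one near (255,236). The wrist picture shows mostly the tray edge and pencils, plus one pen end at (65,250).

```bash
python3 - <<'E'
from h import *
f=load('scene0')
for n,u,v,z in [('penA1',258,212,6),('penA2',293,216,6),('penB1',239,310,6),('penB2',273,328,6),('bottle',247,195,0),('hareish',240,275,0),('rack near corner',188,263,0),('rack right',228,228,59),('stand l',284,170,12),('stand r',338,172,12),('stand b',318,188,12),('owl',357,162,0),('block',322,238,10)]:
    print(n,np.round(onz(f,u,v,z)))
cv2.imwrite('pics/sceneC.png',cv2.resize(f['color'][130:290,140:400,::-1],None,fx=3,fy=3,interpolation=cv2.INTER_CUBIC))
E
```

```text
penA1 [482.  20.   6.]
penA2 [398. -45.   6.]
penB1 [227. 302.   6.]
penB2 [131. 277.   6.]
bottle [577. -15.   0.]
hareish [321. 222.   0.]
rack near corner [449. 298.   0.]
rack right [434. 169.  59.]
stand l [ 589. -187.   12.]
stand r [ 459. -315.   12.]
stand b [ 440. -198.   12.]
owl [ 467. -427.    0.]
block [268. -34.  10.]
```

View pics/sceneC.png

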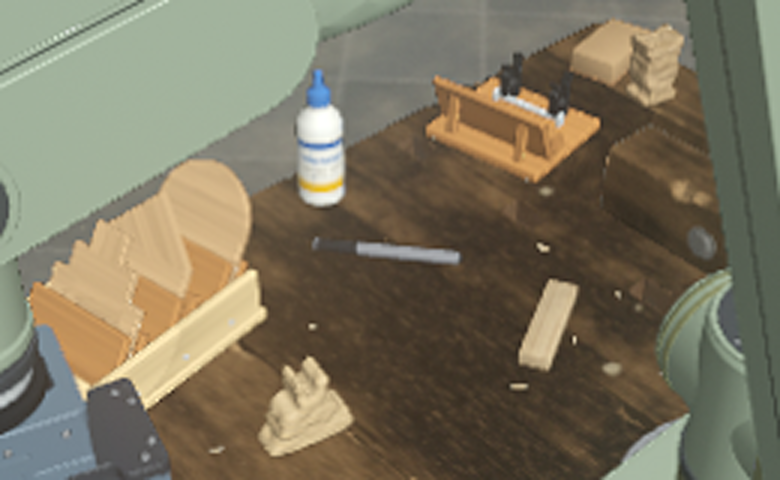

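The crop shows the arched board in the rack slot nearest the stand, at crop (205,215). The stepped board is in the far slot and the gabled one in the middle. The larger pen lies at crop (312..460, 243..257), and the stand leans its board toward the camera, with the clip behind it.

Call:
move_arm --plan '[{"tz": -3.7}, {"tz": -3.7}, {"tz": -3.7}, {"tz": -3.7}, {"tz": -3.7}]'

```text
schema error: expected keys tx, ty, tz, wx, wy, wz
```

Call:
move_arm --plan '[{"tx": -3.3, "ty": -1.65}, {"tx": -3.3, "ty": -1.65}, {"tx": -3.3, "ty": -1.65}, {"tx": -3.3, "ty": -1.65}, {"tx": -3.3, "ty": -1.65}, {"tx": -3.3, "ty": -1.65}, {"tx": -3.3, "ty": -1.65}, {"tx": -3.3, "ty": -1.65}]'

```text
schema error: expected keys tx, ty, tz, wx, wy, wz
```

Call:
move_arm --plan '[{"tx": -3.3, "ty": -1.65}, {"tx": -3.3, "ty": -1.65}, {"tx": -3.3, "ty": -1.65}, {"tx": -3.3, "ty": -1.65}, {"tx": -3.3, "ty": -1.65}, {"tx": -3.3, "ty": -1.65}, {"tx": -3.3, "ty": -1.65}, {"tx": -3.3, "ty": -1.65}, {}, {}]'

```text
schema error: expected keys tx, ty, tz, wx, wy, wz
```

```bash
python3 - <<'E'
from h import *
f=snap('wrist','wrist1'); snap('scene','scene1'); snap('side','side1'); s=env.state(); print(s['ee_pos'],s['ee_rot'],s['time_s'])
E
```

```text
[157.10810437 552.99025674 213.70366256] [-1.79973131e+02  1.01354170e-03  1.64140870e+02] 0.3
```

View pics/wrist1.png

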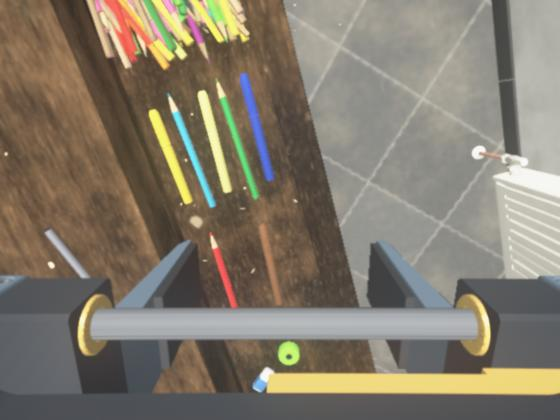

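The view is unchanged because the moves were refused: every row needs all six keys. I'll resend them in full.

Call:
move_arm --plan '[{"tx": 0, "ty": 0, "tz": -3.7, "wx": 0, "wy": 0, "wz": 0}, {"tx": 0, "ty": 0, "tz": -3.7, "wx": 0, "wy": 0, "wz": 0}, {"tx": 0, "ty": 0, "tz": -3.7, "wx": 0, "wy": 0, "wz": 0}, {"tx": 0, "ty": 0, "tz": -3.7, "wx": 0, "wy": 0, "wz": 0}, {"tx": 0, "ty": 0, "tz": -3.7, "wx": 0, "wy": 0, "wz": 0}]'

```text
time_s: 0.72
ee_pos: [157.0, 552.7, 400.9]
ee_rot: [180.0, -0.0, 164.1]
force: [-0.1, 0.9, -0.8]
gripper_width: 91.2
gripper_force: 0.0
```

Call:
move_arm --plan '[{"tx": -3.3, "ty": -1.65, "tz": 0, "wx": 0, "wy": 0, "wz": 0}, {"tx": -3.3, "ty": -1.65, "tz": 0, "wx": 0, "wy": 0, "wz": 0}, {"tx": -3.3, "ty": -1.65, "tz": 0, "wx": 0, "wy": 0, "wz": 0}, {"tx": -3.3, "ty": -1.65, "tz": 0, "wx": 0, "wy": 0, "wz": 0}, {"tx": -3.3, "ty": -1.65, "tz": 0, "wx": 0, "wy": 0, "wz": 0}, {"tx": -3.3, "ty": -1.65, "tz": 0, "wx": 0, "wy": 0, "wz": 0}, {"tx": -3.3, "ty": -1.65, "tz": 0, "wx": 0, "wy": 0, "wz": 0}, {"tx": -3.3, "ty": -1.65, "tz": 0, "wx": 0, "wy": 0, "wz": 0}]'

```text
time_s: 1.38
ee_pos: [376.0, 352.5, 399.1]
ee_rot: [180.0, 0.0, 164.1]
force: [-0.1, -0.0, -0.0]
gripper_width: 91.1
gripper_force: 0.0
```

Call:
move_arm --plan '[{"tx": -3.3, "ty": -1.65, "tz": 0, "wx": 0, "wy": 0, "wz": 0}, {"tx": -3.3, "ty": -1.65, "tz": 0, "wx": 0, "wy": 0, "wz": 0}, {"tx": -3.3, "ty": -1.65, "tz": 0, "wx": 0, "wy": 0, "wz": 0}, {"tx": -3.3, "ty": -1.65, "tz": 0, "wx": 0, "wy": 0, "wz": 0}, {"tx": -3.3, "ty": -1.65, "tz": 0, "wx": 0, "wy": 0, "wz": 0}, {"tx": -3.3, "ty": -1.65, "tz": 0, "wx": 0, "wy": 0, "wz": 0}, {"tx": -3.3, "ty": -1.65, "tz": 0, "wx": 0, "wy": 0, "wz": 0}, {"tx": -3.3, "ty": -1.65, "tz": 0, "wx": 0, "wy": 0, "wz": 0}, {"tx": 0, "ty": 0, "tz": 0, "wx": 0, "wy": 0, "wz": 0}, {"tx": 0, "ty": 0, "tz": 0, "wx": 0, "wy": 0, "wz": 0}]'

```text
time_s: 2.22
ee_pos: [593.9, 153.5, 397.7]
ee_rot: [-180.0, -0.1, 164.0]
force: [-0.3, 0.3, 0.2]
gripper_width: 91.2
gripper_force: 0.0
```

```bash
python3 - <<'E'
from h import *
f=snap('wrist','wrist1'); snap('scene','scene1'); snap('side','side1'); s=env.state(); print(s['ee_pos'],s['ee_rot'],s['time_s'])
E
```

```text
[592.13978836 155.65409223 399.20040346] [ 1.79972996e+02 -1.68189559e-02  1.64202656e+02] 2.3667
```

View pics/wrist1.png

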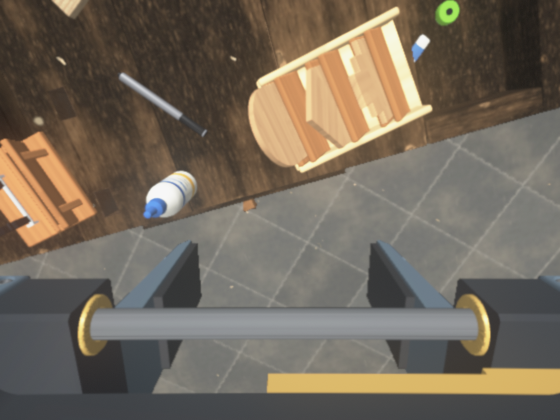

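The wrist view shows the rack with its cheeks running (260,83)–(398,12) and (300,167)–(430,108), and the arched board at (275,125) leaning left. The pen runs (120,75)–(206,134) with its cap at the lower end, the bottle is at (170,195) and the stand is at the left edge. I'll take a second view nearer the stand.

Call:
move_arm --plan '[{"tx": -1.0, "ty": -3.5, "tz": -0.5, "wx": 0, "wy": 0, "wz": 0}, {"tx": -1.0, "ty": -3.5, "tz": -0.5, "wx": 0, "wy": 0, "wz": 0}, {"tx": -1.0, "ty": -3.5, "tz": -0.5, "wx": 0, "wy": 0, "wz": 0}, {"tx": -1.0, "ty": -3.5, "tz": -0.5, "wx": 0, "wy": 0, "wz": 0}, {"tx": -1.0, "ty": -3.5, "tz": -0.5, "wx": 0, "wy": 0, "wz": 0}, {"tx": -1.0, "ty": -3.5, "tz": -0.5, "wx": 0, "wy": 0, "wz": 0}, {"tx": -1.0, "ty": -3.5, "tz": -0.5, "wx": 0, "wy": 0, "wz": 0}, {"tx": 0, "ty": 0, "tz": 0, "wx": 0, "wy": 0, "wz": 0}, {"tx": 0, "ty": 0, "tz": 0, "wx": 0, "wy": 0, "wz": 0}, {"tx": 0, "ty": 0, "tz": 0, "wx": 0, "wy": 0, "wz": 0}]'

```text
time_s: 3.2
ee_pos: [592.9, -98.5, 434.3]
ee_rot: [179.9, 0.0, 164.2]
force: [0.8, 0.6, 0.2]
gripper_width: 91.4
gripper_force: 0.0
```

```bash
python3 - <<'E'
from h import *
f=snap('wrist','wrist2'); snap('scene','scene2'); s=env.state(); print(s['ee_pos'],s['ee_rot'],s['time_s'])
g=cv2.resize(f['color'][:250,:,::-1],None,fx=1.428,fy=2.0,interpolation=cv2.INTER_CUBIC)
cv2.imwrite('pics/w2.png',cv2.resize(f['color'][:270,:,::-1],None,fx=1.42,fy=1.42,interpolation=cv2.INTER_CUBIC))
E
```

```text
[593.08614014 -98.04647988 434.11726798] [1.79966139e+02 4.79866321e-04 1.64285089e+02] 3.3
```

View pics/w2.png

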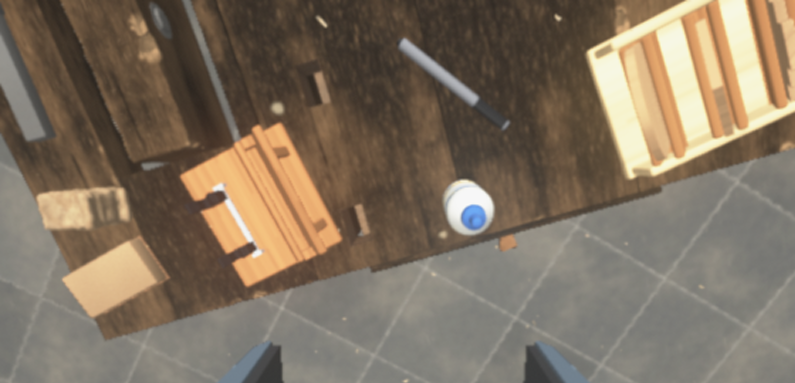

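The second view (scaled by 1.42) shows the stand at (260,205): clip on the left with forks at (208,200) and (240,248), back board on the right. The pen runs (403,43)–(507,126), the bottle is at (468,208), and the rack is at top right. Next I'll measure these.

```bash
cat > m1.py <<'E'
from h import *
w1,w2=load('wrist1'),load('wrist2')
def hsv(f): return cv2.cvtColor(f['color'],cv2.COLOR_RGB2HSV)
def big(m,box):
    z=np.zeros_like(m); x0,y0,x1,y1=box; z[y0:y1,x0:x1]=m[y0:y1,x0:x1]
    z=cv2.morphologyEx(z,cv2.MORPH_CLOSE,np.ones((3,3)))
    n,l,s,c=cv2.connectedComponentsWithStats(z); i=1+np.argmax(s[1:,4]); return (l==i).astype(np.uint8)*255
if __name__=='__main__':
    # pen: bluish-grey body + black cap (low saturation)
    ax=[]
    for f,box in ((w1,(105,60,220,145)),(w2,(270,15,370,100))):
        h=hsv(f); m=((h[...,1]<70)).astype(np.uint8)*255
        b=big(m,box); pts=np.argwhere(b)[:,::-1].astype(np.float32)
        mu=pts.mean(0); d=np.linalg.svd(pts-mu,full_matrices=False)[2][0]; t=(pts-mu)@d; w=(pts-mu)@np.array([-d[1],d[0]])
        e=[mu+d*t.min(),mu+d*t.max()]; e=sorted(e,key=lambda p:p[0]); print('pen px',np.round(e,1),len(pts),'width',np.ptp(w).round(1)); ax.append(e)
    for k in range(2): print('pen end',np.round(tri(w1,ax[0][k],w2,ax[1][k])[0],1),tri(w1,ax[0][k],w2,ax[1][k])[1].round(1),'z6.3:',np.round(onz(w1,*ax[0][k],6.3),1),np.round(onz(w2,*ax[1][k],6.3),1))
    # stand orange hull
    for f,box,t in ((w2,(120,80,245,205),'w2'),(w1,(0,125,100,250),'w1')):
        h=hsv(f); m=((h[...,1]>125)&(h[...,2]>120)).astype(np.uint8)*255
        b=big(m,box); c=max(cv2.findContours(b,0,2)[0],key=cv2.contourArea); p=cv2.approxPolyDP(cv2.convexHull(c),3,True)[:,0]; print('stand',t,p.tolist())
    # rack pale base
    for f,box,t in ((w1,(240,0,440,180),'w1'),(w2,(405,0,560,130),'w2')):
        h=hsv(f); m=((h[...,2]>150)&(h[...,0]<30)&(h[...,1]>40)).astype(np.uint8)*255
        b=big(m,box); c=max(cv2.findContours(b,0,2)[0],key=cv2.contourArea); p=cv2.approxPolyDP(cv2.convexHull(c),2,True)[:,0]; print('rack',t,p.tolist())
    # bottle cap blue
    h=hsv(w2)
    print('cols',w2['color'][85,118],w2['color'][130,150],w2['color'][100,440],w1['color'][125,265],w1['color'][50,265])
E
python3 m1.py
python3 - <<'E'
from h import *
w1,w2=load('wrist1'),load('wrist2')
a=cv2.resize(w1['color'][0:175,235:440,::-1],None,fx=3.9/1.03,fy=3.9/1.03,interpolation=cv2.INTER_CUBIC)[:,:780]
b=cv2.resize(w2['color'][80:210,115:245,::-1],None,fx=4.5,fy=4.5,interpolation=cv2.INTER_CUBIC)
a=cv2.resize(w1['color'][0:175,235:440,::-1],(400,341),interpolation=cv2.INTER_CUBIC)
b=cv2.resize(b,(395,395)); c=np.zeros((400,800,3),np.uint8); c[:341,:400]=a; c[:395,405:]=b
cv2.imwrite('pics/cmp.png',c)
E
```

```text
pen px [[119.3  70.4]
 [200.1 140.8]] 1538 width 38.5
pen px [[281.5  25.5]
 [350.7  96.2]] 1478 width 41.8
pen end [392.1 -44.9   5.4] 1.3 z6.3: [391.6 -44.6   6.3] [392.9 -45.    6.3]
pen end [522.   35.7   5.6] 0.9 z6.3: [521.5  35.9   6.3] [522.4  35.5   6.3]
stand w2 [[197, 86], [240, 169], [173, 201], [127, 123], [179, 88]]
stand w1 [[39, 131], [95, 213], [28, 246], [16, 230], [0, 173], [0, 140]]
rack w1 [[397, 6], [432, 109], [304, 172], [273, 161], [255, 139], [248, 117], [248, 103], [257, 80], [276, 51]]
rack w2 [[559, 0], [559, 79], [464, 123], [441, 125], [413, 36], [434, 6], [479, 0]]
cols [99 79 59] [238 184 128] [247 245 213] [225 187 139] [79 65 51]
```

View pics/cmp.png

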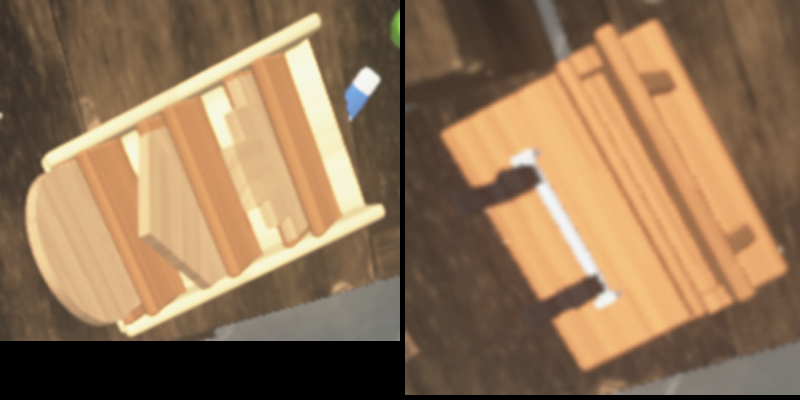

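The left crop shows the rack: arched board at far left with its apex at (27,215), gabled and stepped boards intact, and cheeks (45,160)–(317,15) and (120,330)–(380,212). The right crop shows the stand: base corners (442,133), (583,370), (787,270), (657,18), white jaw bar (525,157)–(610,300), and black forks at (500,187) and (575,297).

```bash
cat > m2.py <<'E'
from h import *
w1,w2=load('wrist1'),load('wrist2')
# pen
E=[]
for f,a,b in ((w1,(120,75),(206,134)),(w2,(283.8,30.3),(357,88.7))):
    a,b=np.array(a),np.array(b); d=(b-a)/np.linalg.norm(b-a); n=np.array([-d[1],d[0]])
    c=f['color'].astype(int); yy,xx=np.mgrid[:420,:560]; t=(xx-a[0])*d[0]+(yy-a[1])*d[1]; w=(xx-a[0])*n[0]+(yy-a[1])*n[1]
    near=(abs(w)<8)&(t>-12)&(t<np.linalg.norm(b-a)+12); m=near&(c[...,2]>=c[...,0]-6)
    m=big=cv2.morphologyEx(m.astype(np.uint8),cv2.MORPH_OPEN,np.ones((2,2)))>0
    p=np.argwhere(m)[:,::-1].astype(float); mu=p.mean(0); d=np.linalg.svd(p-mu,full_matrices=False)[2][0]; d*=np.sign(d[0]); t=(p-mu)@d; w=(p-mu)@[-d[1],d[0]]
    e=[mu+d*np.percentile(t,.3),mu+d*np.percentile(t,99.7)]; print('pen px',np.round(e,1),len(p),np.percentile(w,[1,99]).round(1)); E.append(e)
P=[]
for k in range(2):
    q,r=tri(w1,E[0][k],w2,E[1][k]); P.append(q); print('pen end',q.round(1),r.round(1))
    print('   z6:',onz(w1,*E[0][k],6.3).round(1),onz(w2,*E[1][k],6.3).round(1))
d=P[1]-P[0]; print('len',np.linalg.norm(d),'yaw',np.degrees(np.arctan2(d[1],d[0])),'mid',(P[0]+P[1])/2)
# stand corners
C=dict(bot=(173.6,201.8),left=(127.2,123.8),top=(198,86),right=(240.7,168.9))
W={k:onz(w2,*v,12) for k,v in C.items()}; print({k:v.round(1) for k,v in W.items()})
L=lambda a,b:np.linalg.norm(W[a]-W[b]).round(1)
print('stand sides x',L('left','bot'),L('top','right'),'y',L('left','top'),L('bot','right'))
# heights: top,right,bot corners seen also in w1
for k,q in (('top',(39,131)),('right',(95,213)),('bot',(28,246))): print(k,'tri',tri(w2,C[k],w1,q)[0].round(1),tri(w2,C[k],w1,q)[1].round(1))
for n,q in (('bar1',(154.5,131.7)),('bar2',(182.5,178.7)),('fork1',(146,141)),('fork2',(171,178))): print(n,onz(w2,*q,30).round(1),onz(w2,*q,60).round(1))
# rack
R={k:onz(w1,*v,59) for k,v in dict(a=(258,82),b=(397.5,7.7),c=(296.5,169),d=(430,108.7)).items()}; print({k:v.round(1) for k,v in R.items()})
print('rack y',np.linalg.norm(R['a']-R['b']),np.linalg.norm(R['c']-R['d']),'x',np.linalg.norm(R['a']-R['c']),np.linalg.norm(R['b']-R['d']))
for k,q in (('c',(445,125)),('a',(415,35))): print('rack w2',k,onz(w2,*q,59).round(1),onz(w2,*q,12).round(1))
# bottle
print('bottle top w1,w2', tri(w1,(155,207),w2,(473/1.42,216/1.42)))
E
python3 m2.py
```

```text
pen px [[119.9  75. ]
 [205.9 134.4]] 856 [-4.3  4.2]
pen px [[282.1  29.8]
 [357.4  89.6]] 840 [-4.5  4.5]
pen end [398.5 -45.7   7.8] 1.0
   z6: [397.7 -46.4   6.3] [398.8 -45.7   6.3]
pen end [515.1  48.1   6.6] 0.7
   z6: [514.8  48.    6.3] [515.5  48.2   6.3]
len 149.68210531764905 yaw 38.82747146815165 mid [456.84354377   1.17551678   7.21299171]
{'bot': array([ 609.5, -304.7,   12. ]), 'left': array([ 464.4, -329.9,   12. ]), 'top': array([ 440.7, -197.6,   12. ]), 'right': array([ 586. , -172.9,   12. ])}
stand sides x 147.2 147.4 y 134.3 133.9
top tri [ 440.  -197.9   10.8] 1.1
right tri [ 585.8 -173.3    9.1] 1.2
bot tri [ 608.3 -304.    13.7] 1.8
bar1 [ 489. -285.   30.] [ 490.3 -274.    60. ]
bar2 [ 573.1 -269.    30. ] [ 570.  -258.9   60. ]
fork1 [ 499.  -303.8   30. ] [ 499.7 -291.8   60. ]
fork2 [ 566.8 -287.    30. ] [ 564. -276.   60.]
{'a': array([468.5, 152.8,  59. ]), 'b': array([433.5, 352.4,  59. ]), 'c': array([598.6, 171.8,  59. ]), 'd': array([568.8, 373.6,  59. ])}
rack y 202.70530035716294 204.0062830558533 x 131.44166239417842 136.92203291944588
rack w2 c [601.4 154.3  59. ] [608.9 174.1  12. ]
rack w2 a [466.9 130.4  59. ] [462.9 148.2  12. ]
bottle top w1,w2 (array([585.85381519, -24.57052765, 117.73401358]), np.float64(0.17304122339187586))
```

```bash
cat > plan.py <<'E'
from h import *
from scipy.spatial.transform import Rotation as Ro
Z=np.array([0,0,1.])
def dirs(yaw): a=np.radians(yaw); return np.array([np.cos(a),np.sin(a),0]),np.array([-np.sin(a),np.cos(a),0])
def tool(y,z): return np.c_[np.cross(y,z),y,z]
RY,SY,PY=9.5,9.9,38.8
rx,ry=dirs(RY); sx,sy=dirs(SY); px,py=dirs(PY)
c,s=np.cos,np.sin; a,b=np.radians(30),np.radians(20)
rack=np.array([517.3,264.8,0]); stand=np.array([524.5,-247.3,0])
tz_=-s(a)*ry+c(a)*Z; ty_=c(a)*ry+s(a)*Z; t0=rack-64*ry+30*Z
gz=s(b)*sy+c(b)*Z; gy=c(b)*sy-s(b)*Z; g0=stand+22*sy+20*Z
seat=stand-46*sy+40*Z; pen=np.array([456.8,1.2,6.3])
R_T=tool(ty_,-tz_); R_G=tool(gy,-gz); R_P=tool(py,-Z)@np.eye(3); R_S=tool(sy,-Z)
def to(p,R):
    q=env.state(); p0=q['ee_pos']; R0=Ro.from_euler('xyz',q['ee_rot'],degrees=True).as_matrix()
    w=Ro.from_matrix(R0.T@R).as_rotvec(); d=np.asarray(p)-p0; t1=R0.T@d/10; t2=R.T@d/10
    print('t',q['time_s'].round(2),'turn rad',w.round(3),'rows',np.ceil(np.linalg.norm(w)/.122),'| shift cm before turn',t1.round(2),'after turn',t2.round(2),'rows',np.ceil(np.linalg.norm(t2)/4.1))
E
python3 - <<'E'
from plan import *
w1,w2,sc=load('wrist1'),load('wrist2'),load('scene1')
ap=t0+125*tz_-4*ty_
print('apex pred',ap.round(1),'w1 px',proj(w1,ap).round(1),'onz',onz(w1,247.5,110,ap[2]).round(1))
# tangent on outline in w1 for whole arch of rear face
th=np.linspace(0,np.pi,13); A=[proj(w1,t0-4*ty_+rx*55*np.cos(t)+tz_*(70+55*np.sin(t))).round(0).tolist() for t in th]; print(A)
for q,r in (((154.5,131.7),(305,160.7)),((182.5,178.7),(327.3,169.3)),((154.5,131.7),(327.3,169.3)),((182.5,178.7),(305,160.7))):
    p,e=tri(w2,q,load('scene0'),r); print('bar',p.round(1),e.round(1))
to(pen+[0,0,100],R_P)
E
```

```text
apex pred [538.8 136.6 136.3] w1 px [257.9 140.1] onz [501.8 135.1 136.3]
[[296.0, 165.0], [291.0, 168.0], [285.0, 167.0], [278.0, 164.0], [271.0, 159.0], [264.0, 150.0], [258.0, 140.0], [253.0, 129.0], [251.0, 118.0], [250.0, 107.0], [252.0, 98.0], [255.0, 92.0], [260.0, 89.0]]
bar [ 507.3 -241.7   76.5] 58.9
bar [ 555.8 -318.3  -32.9] 72.6
bar [ 487.6 -290.3   18.9] 3.0
bar [ 574.1 -272.5   19.7] 0.2Traceback (most recent call last):
  File "<stdin>", line 9, in <module>
  File "plan.py", line 17, in to
    print('t',q['time_s'].round(2),'turn rad',w.round(3),'rows',np.ceil(np.linalg.norm(w)/.122),'| shift cm before turn',t1.round(2),'after turn',t2.round(2),'rows',np.ceil(np.linalg.norm(t2)/4.1))
              ^^^^^^^^^^^^^^^^^
AttributeError: 'float' object has no attribute 'round'
```

```bash
sed -i "s/q\['time_s'\].round(2)/round(q['time_s'],2)/; s/264.8,0/262.2,0/" plan.py; python3 -c "
from plan import *
to(pen+[0,0,93.7],R_P)"
```

```text
t 3.3 turn rad [ 0.001  0.    -0.951] rows 8.0 | shift cm before turn [15.81  5.84 33.42] after turn [ 4.4  16.27 33.41] rows 10.0
```

Call:
move_arm --plan '[{"tx": 0, "ty": 0, "tz": 0, "wx": 0, "wy": 0, "wz": -0.119}, {"tx": 0, "ty": 0, "tz": 0, "wx": 0, "wy": 0, "wz": -0.119}, {"tx": 0, "ty": 0, "tz": 0, "wx": 0, "wy": 0, "wz": -0.119}, {"tx": 0, "ty": 0, "tz": 0, "wx": 0, "wy": 0, "wz": -0.119}, {"tx": 0, "ty": 0, "tz": 0, "wx": 0, "wy": 0, "wz": -0.119}, {"tx": 0, "ty": 0, "tz": 0, "wx": 0, "wy": 0, "wz": -0.119}, {"tx": 0, "ty": 0, "tz": 0, "wx": 0, "wy": 0, "wz": -0.119}, {"tx": 0, "ty": 0, "tz": 0, "wx": 0, "wy": 0, "wz": -0.119}]' --gripper 4.0 --force 30

```text
time_s: 3.97
ee_pos: [593.3, -98.0, 433.9]
ee_rot: [180.0, 0.0, -140.8]
force: [0.1, 0.8, 0.2]
gripper_width: 41.4
gripper_force: 0.0
```

Call:
move_arm --plan '[{"tx": 0.44, "ty": 1.63, "tz": 3.34, "wx": 0, "wy": 0, "wz": 0}, {"tx": 0.44, "ty": 1.63, "tz": 3.34, "wx": 0, "wy": 0, "wz": 0}, {"tx": 0.44, "ty": 1.63, "tz": 3.34, "wx": 0, "wy": 0, "wz": 0}, {"tx": 0.44, "ty": 1.63, "tz": 3.34, "wx": 0, "wy": 0, "wz": 0}, {"tx": 0.44, "ty": 1.63, "tz": 3.34, "wx": 0, "wy": 0, "wz": 0}, {"tx": 0.44, "ty": 1.63, "tz": 3.34, "wx": 0, "wy": 0, "wz": 0}, {"tx": 0.44, "ty": 1.63, "tz": 3.34, "wx": 0, "wy": 0, "wz": 0}, {"tx": 0.44, "ty": 1.63, "tz": 3.34, "wx": 0, "wy": 0, "wz": 0}, {"tx": 0.44, "ty": 1.63, "tz": 3.34, "wx": 0, "wy": 0, "wz": 0}, {"tx": 0.44, "ty": 1.63, "tz": 3.34, "wx": 0, "wy": 0, "wz": 0}, {"tx": 0, "ty": 0, "tz": 0, "wx": 0, "wy": 0, "wz": 0}, {"tx": 0, "ty": 0, "tz": 0, "wx": 0, "wy": 0, "wz": 0}]'

```text
time_s: 4.97
ee_pos: [456.1, 1.0, 99.6]
ee_rot: [179.9, -0.1, -141.1]
force: [0.3, -0.8, 0.3]
gripper_width: 40.1
gripper_force: 0.0
```

```bash
python3 -c "
from plan import *
to(pen+[0,0,-4.0],R_P)
f=snap('wrist','wrist3')
a,b=[np.array(v) for v in ([398.5,-45.7,6.3],[515.1,48.1,6.3])]
for k in (0,.25,.5,.75,1): print(proj(f,a+k*(b-a)).round(0))
"
```

```text
t 4.97 turn rad [ 0.002 -0.002  0.001] rows 1.0 | shift cm before turn [-0.09 -0.04  9.73] after turn [-0.07 -0.03  9.73] rows 3.0
[283. 122.]
[283. 173.]
[283. 220.]
[283. 263.]
[283. 303.]
```

View pics/wrist3.png

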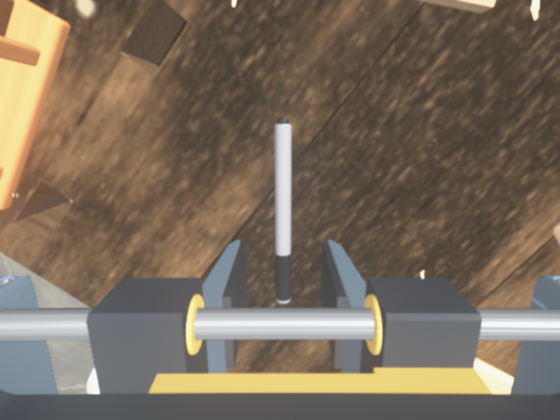

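The wrist view shows the pen running vertically from (284,120) to (283,302), centred between the fingers, which matches the prediction. I'll descend and grip.

Call:
move_arm --plan '[{"tx": -0.08, "ty": 0, "tz": 3.0, "wx": 0, "wy": 0, "wz": 0}, {"tx": 0, "ty": 0, "tz": 3.0, "wx": 0, "wy": 0, "wz": 0}, {"tx": 0, "ty": 0, "tz": 2.0, "wx": 0, "wy": 0, "wz": 0}, {"tx": 0, "ty": 0, "tz": 1.0, "wx": 0, "wy": 0, "wz": 0}, {"tx": 0, "ty": 0, "tz": 0.6, "wx": 0, "wy": 0, "wz": 0}, {"tx": 0, "ty": 0, "tz": 0, "wx": 0, "wy": 0, "wz": 0}, {"tx": 0, "ty": 0, "tz": 0, "wx": 0, "wy": 0, "wz": 0}]'

```text
time_s: 5.6
ee_pos: [460.1, 0.1, 5.4]
ee_rot: [-179.9, 0.2, -141.3]
force: [0.3, 0.4, -0.4]
gripper_width: 40.0
gripper_force: 0.0
```

Call:
move_arm --plan '[{"tx": 0, "ty": 0, "tz": 0, "wx": 0, "wy": 0, "wz": 0}, {"tx": 0, "ty": 0, "tz": 0, "wx": 0, "wy": 0, "wz": 0}, {"tx": 0, "ty": 0, "tz": 0, "wx": 0, "wy": 0, "wz": 0}, {"tx": 0, "ty": 0, "tz": 0, "wx": 0, "wy": 0, "wz": 0}, {"tx": 0, "ty": 0, "tz": 0, "wx": 0, "wy": 0, "wz": 0}, {"tx": 0, "ty": 0, "tz": 0, "wx": 0, "wy": 0, "wz": 0}]' --gripper 0.6 --force 40

```text
time_s: 6.1
ee_pos: [457.9, 0.3, 4.3]
ee_rot: [-180.0, 0.0, -141.3]
force: [0.1, 0.4, 4.3]
gripper_width: 11.8
gripper_force: 40.0
```

Call:
move_arm --plan '[{"tx": 0, "ty": 0, "tz": -2.0, "wx": 0, "wy": 0, "wz": 0}, {"tx": 0, "ty": 0, "tz": -3.5, "wx": 0, "wy": 0, "wz": 0}, {"tx": 0, "ty": 0, "tz": -3.5, "wx": 0, "wy": 0, "wz": 0}, {"tx": 0, "ty": 0, "tz": -3.5, "wx": 0, "wy": 0, "wz": 0}, {"tx": 0, "ty": 0, "tz": -2.0, "wx": 0, "wy": 0, "wz": 0}, {"tx": 0, "ty": 0, "tz": 0, "wx": 0, "wy": 0, "wz": 0}, {"tx": 0, "ty": 0, "tz": 0, "wx": 0, "wy": 0, "wz": 0}]'

```text
time_s: 6.68
ee_pos: [457.9, 0.3, 149.6]
ee_rot: [-179.9, 0.1, -141.3]
force: [0.0, -0.4, -1.5]
gripper_width: 11.4
gripper_force: 40.0
```

```bash
python3 -c "
from plan import *
f=snap('wrist','wrist4')
print('seat',seat.round(1)); to(seat+[0,0,60],R_S)"
```

```text
seat [ 532.4 -292.6   40. ]
t 6.73 turn rad [ 0.001 -0.001  0.502] rows 5.0 | shift cm before turn [ 12.41 -27.59   4.81] after turn [ -2.4  -30.16   4.82] rows 8.0
```

Call:
move_arm --plan '[{"tx": 0, "ty": 0, "tz": 0, "wx": 0, "wy": 0, "wz": 0.1}, {"tx": 0, "ty": 0, "tz": 0, "wx": 0, "wy": 0, "wz": 0.1}, {"tx": 0, "ty": 0, "tz": 0, "wx": 0, "wy": 0, "wz": 0.1}, {"tx": 0, "ty": 0, "tz": 0, "wx": 0, "wy": 0, "wz": 0.1}, {"tx": 0, "ty": 0, "tz": 0, "wx": 0, "wy": 0, "wz": 0.102}]'

```text
time_s: 7.15
ee_pos: [456.1, 0.4, 146.6]
ee_rot: [179.9, -0.3, -170.4]
force: [0.1, 0.3, -0.5]
gripper_width: 11.5
gripper_force: 40.0
```

Call:
move_arm --plan '[{"tx": -0.3, "ty": -3.0, "tz": 0, "wx": 0, "wy": 0, "wz": 0}, {"tx": -0.3, "ty": -3.0, "tz": 0, "wx": 0, "wy": 0, "wz": 0}, {"tx": -0.3, "ty": -3.0, "tz": 0, "wx": 0, "wy": 0, "wz": 0}, {"tx": -0.3, "ty": -3.0, "tz": 0, "wx": 0, "wy": 0, "wz": 0}, {"tx": -0.3, "ty": -3.0, "tz": 0, "wx": 0, "wy": 0, "wz": 0}, {"tx": -0.3, "ty": -3.0, "tz": 0, "wx": 0, "wy": 0, "wz": 0}, {"tx": -0.2, "ty": -3.0, "tz": 0, "wx": 0, "wy": 0, "wz": 0}, {"tx": -0.2, "ty": -3.0, "tz": 0, "wx": 0, "wy": 0, "wz": 0}, {"tx": -0.2, "ty": -3.0, "tz": 0, "wx": 0, "wy": 0, "wz": 0}, {"tx": 0, "ty": -3.16, "tz": 0, "wx": 0, "wy": 0, "wz": 0}, {"tx": 0, "ty": 0, "tz": 0, "wx": 0, "wy": 0, "wz": 0}, {"tx": 0, "ty": 0, "tz": 0, "wx": 0, "wy": 0, "wz": 0}]'

```text
time_s: 8.15
ee_pos: [532.1, -293.3, 145.9]
ee_rot: [179.8, -0.2, -170.2]
force: [0.1, 0.6, -1.7]
gripper_width: 11.5
gripper_force: 40.0
```

```bash
python3 -c "
from plan import *
f=snap('wrist','wrist5'); snap('scene','scene5'); snap('side','side5')
to(seat+[0,0,38],R_S)
q=env.state(); print(q['ee_pos'],q['ee_rot'])
# predicted pixel positions: stand base corners, fork tops
for n,p in dict(cl=(-75,-72,12),cb=(75,-72,12),ctr=(75,64,12),ctl=(-75,64,12),f1=(-33,-46,60),f2=(33,-46,60)).items(): print(n,proj(f,stand+p[0]*sx+p[1]*sy+p[2]*Z).round(1))
"
```

```text
t 8.3 turn rad [ 0.003 -0.002  0.001] rows 1.0 | shift cm before turn [ 0.01 -0.15  6.95] after turn [ 0.03 -0.14  6.95] rows 2.0
[ 532.42192085 -291.228902    147.48837154] [ 1.79853587e+02 -1.31664196e-01 -1.70042279e+02]
cl [252.6 120.8]
cb [257.  280.8]
ctr [397.  280.4]
ctl [413.4 120.2]
f1 [283.6 180.4]
f2 [283.8 261.4]
```

View pics/wrist5.png

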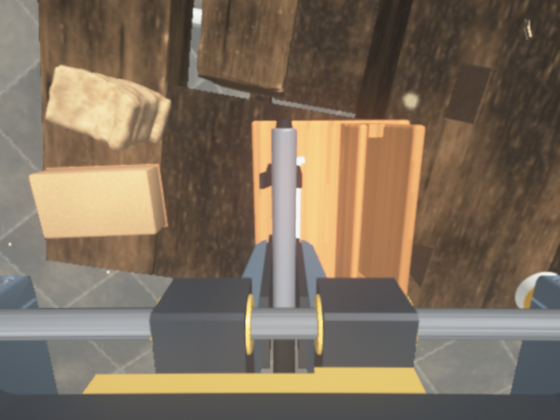

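The pen is held level, vertical in the image at column 284, with its middle over the clip. The forks are at about (268,176) and (300,176), either side of it, and the stand's base corner at (253,121) matches the prediction. I'll lower it and press.

Call:
move_arm --plan '[{"tx": 0, "ty": -0.05, "tz": 2.5, "wx": 0, "wy": 0, "wz": 0}, {"tx": 0, "ty": 0, "tz": 2.5, "wx": 0, "wy": 0, "wz": 0}, {"tx": 0, "ty": 0, "tz": 1.5, "wx": 0, "wy": 0, "wz": 0}, {"tx": 0, "ty": 0, "tz": 0.7, "wx": 0, "wy": 0, "wz": 0}, {"tx": 0, "ty": 0, "tz": 0.7, "wx": 0, "wy": 0, "wz": 0}, {"tx": 0, "ty": 0, "tz": 0, "wx": 0, "wy": 0, "wz": 0}, {"tx": 0, "ty": 0, "tz": 0, "wx": 0, "wy": 0, "wz": 0}]' --force 60

```text
time_s: 8.88
ee_pos: [533.8, -292.9, 70.5]
ee_rot: [-180.0, 0.0, -170.0]
force: [0.0, 0.4, -0.8]
gripper_width: 11.2
gripper_force: 60.0
```

Call:
move_arm --plan '[{"tx": 0, "ty": 0, "tz": 0.4, "wx": 0, "wy": 0, "wz": 0}, {"tx": 0, "ty": 0, "tz": 0.4, "wx": 0, "wy": 0, "wz": 0}, {"tx": 0, "ty": 0, "tz": 0.4, "wx": 0, "wy": 0, "wz": 0}, {"tx": 0, "ty": 0, "tz": 0, "wx": 0, "wy": 0, "wz": 0}]'

```text
time_s: 9.22
ee_pos: [532.9, -292.9, 57.2]
ee_rot: [180.0, -0.1, -170.1]
force: [0.3, -0.1, -0.7]
gripper_width: 11.4
gripper_force: 60.0
```

Call:
move_arm --plan '[{"tx": 0, "ty": 0, "tz": 0.3, "wx": 0, "wy": 0, "wz": 0}, {"tx": 0, "ty": 0, "tz": 0.3, "wx": 0, "wy": 0, "wz": 0}, {"tx": 0, "ty": 0, "tz": 0, "wx": 0, "wy": 0, "wz": 0}]'

```text
time_s: 9.47
ee_pos: [534.1, -294.5, 52.5]
ee_rot: [-179.8, 0.1, -170.0]
force: [1.4, -2.6, 1.8]
gripper_width: 11.5
gripper_force: 60.0
```

Call:
move_arm --plan '[{"tx": 0, "ty": 0, "tz": 0.3, "wx": 0, "wy": 0, "wz": 0}, {"tx": 0, "ty": 0, "tz": 0, "wx": 0, "wy": 0, "wz": 0}, {"tx": 0, "ty": 0, "tz": 0, "wx": 0, "wy": 0, "wz": 0}]'

```text
time_s: 9.72
ee_pos: [534.7, -295.4, 50.6]
ee_rot: [-179.7, 0.2, -170.0]
force: [-0.0, -4.3, 6.7]
gripper_width: 11.3
gripper_force: 60.0
```

Call:
move_arm --plan '[{"tx": 0, "ty": 0, "tz": 0.3, "wx": 0, "wy": 0, "wz": 0}, {"tx": 0, "ty": 0, "tz": 0, "wx": 0, "wy": 0, "wz": 0}, {"tx": 0, "ty": 0, "tz": 0, "wx": 0, "wy": 0, "wz": 0}]'

```text
time_s: 9.97
ee_pos: [535.0, -295.0, 47.2]
ee_rot: [-179.7, 0.2, -170.1]
force: [0.3, -4.1, 3.9]
gripper_width: 11.4
gripper_force: 60.0
```

Call:
move_arm --plan '[{"tx": 0, "ty": 0, "tz": 0.3, "wx": 0, "wy": 0, "wz": 0}, {"tx": 0, "ty": 0, "tz": 0, "wx": 0, "wy": 0, "wz": 0}, {"tx": 0, "ty": 0, "tz": 0, "wx": 0, "wy": 0, "wz": 0}]'

```text
time_s: 10.22
ee_pos: [533.6, -293.2, 42.3]
ee_rot: [180.0, 0.0, -170.1]
force: [2.3, -5.0, -1.3]
gripper_width: 11.5
gripper_force: 60.0
```

Call:
move_arm --plan '[{"tx": 0, "ty": 0, "tz": 0.3, "wx": 0, "wy": 0, "wz": 0}, {"tx": 0, "ty": 0, "tz": 0, "wx": 0, "wy": 0, "wz": 0}, {"tx": 0, "ty": 0, "tz": 0, "wx": 0, "wy": 0, "wz": 0}]'

```text
time_s: 10.47
ee_pos: [532.5, -292.2, 38.6]
ee_rot: [179.9, -0.1, -170.1]
force: [2.1, -2.0, -4.8]
gripper_width: 11.3
gripper_force: 60.0
```

Call:
move_arm --plan '[{"tx": 0, "ty": 0, "tz": 0.2, "wx": 0, "wy": 0, "wz": 0}, {"tx": 0, "ty": 0, "tz": 0, "wx": 0, "wy": 0, "wz": 0}, {"tx": 0, "ty": 0, "tz": 0, "wx": 0, "wy": 0, "wz": 0}]'

```text
time_s: 10.72
ee_pos: [532.6, -292.3, 37.8]
ee_rot: [179.9, -0.1, -170.1]
force: [-1.2, -0.1, 0.5]
gripper_width: 11.3
gripper_force: 60.0
```

Call:
move_arm --plan '[{"tx": 0, "ty": 0, "tz": 0.2, "wx": 0, "wy": 0, "wz": 0}, {"tx": 0, "ty": 0, "tz": 0, "wx": 0, "wy": 0, "wz": 0}, {"tx": 0, "ty": 0, "tz": 0, "wx": 0, "wy": 0, "wz": 0}]'

```text
time_s: 10.97
ee_pos: [532.7, -292.4, 37.6]
ee_rot: [179.9, -0.0, -170.1]
force: [-4.2, 1.5, 12.7]
gripper_width: 11.2
gripper_force: 60.0
```

Call:
move_arm --plan '[{"tx": 0, "ty": 0, "tz": 0.2, "wx": 0, "wy": 0, "wz": 0}, {"tx": 0, "ty": 0, "tz": 0, "wx": 0, "wy": 0, "wz": 0}, {"tx": 0, "ty": 0, "tz": 0, "wx": 0, "wy": 0, "wz": 0}]'

```text
time_s: 11.22
ee_pos: [532.7, -292.4, 37.4]
ee_rot: [179.9, -0.0, -170.1]
force: [-6.6, 2.3, 21.2]
gripper_width: 11.5
gripper_force: 60.0
```

Call:
move_arm --plan '[{"tx": 0, "ty": 0, "tz": -0.3, "wx": 0, "wy": 0, "wz": 0}, {"tx": 0, "ty": 0, "tz": 0, "wx": 0, "wy": 0, "wz": 0}, {"tx": 0, "ty": 0, "tz": 0, "wx": 0, "wy": 0, "wz": 0}, {"tx": 0, "ty": 0, "tz": 0, "wx": 0, "wy": 0, "wz": 0}]' --gripper 2.8

```text
time_s: 11.55
ee_pos: [533.0, -292.6, 36.3]
ee_rot: [179.9, -0.1, -170.1]
force: [1.4, 0.4, -0.7]
gripper_width: 27.7
gripper_force: 0.0
```

Call:
move_arm --plan '[{"tx": 0, "ty": 0, "tz": -1.0, "wx": 0, "wy": 0, "wz": 0}, {"tx": 0, "ty": 0, "tz": -2.5, "wx": 0, "wy": 0, "wz": 0}, {"tx": 0, "ty": 0, "tz": -4.0, "wx": 0, "wy": 0, "wz": 0}, {"tx": 0, "ty": 0, "tz": -4.0, "wx": 0, "wy": 0, "wz": 0}, {"tx": 0, "ty": 0, "tz": -4.0, "wx": 0, "wy": 0, "wz": 0}, {"tx": 0, "ty": 0, "tz": -4.0, "wx": 0, "wy": 0, "wz": 0}, {"tx": 0, "ty": 0, "tz": -4.0, "wx": 0, "wy": 0, "wz": 0}, {"tx": 0, "ty": 0, "tz": 0, "wx": 0, "wy": 0, "wz": 0}, {"tx": 0, "ty": 0, "tz": 0, "wx": 0, "wy": 0, "wz": 0}, {"tx": 0, "ty": 0, "tz": 0, "wx": 0, "wy": 0, "wz": 0}]'

```text
time_s: 12.38
ee_pos: [532.9, -292.8, 271.3]
ee_rot: [179.9, -0.1, -170.1]
force: [-0.1, 0.3, -1.2]
gripper_width: 27.7
gripper_force: 0.0
```

```bash
python3 - <<'E'
from plan import *
f=snap('wrist','wrist6'); snap('scene','scene6'); snap('side','side6')
q=env.state(); print(q['ee_pos'],q['ee_rot'])
# expected pen ends in clip and measured pen body (grey, bluish) around it
for k in (-75,-40,0,40,75): print(k,proj(f,seat+k*sx).round(1))
c=f['color'].astype(int)
for k in (-70,-55,-20,0,20,55,70):
    p=proj(f,seat+k*sx); v=int(round(p[1]))
    if v<0 or v>=420: continue
    row=c[v,max(0,int(p[0])-22):int(p[0])+23]; m=(row[:,2]>=row[:,0]-6)&(row.sum(1)>200)
    idx=np.flatnonzero(m)+max(0,int(p[0])-22); print(k,v,p[0].round(1),idx)
to(t0+125*tz_+60*tz_,R_T); print((t0+185*tz_).round(1))
E
```

```text
[ 532.57914156 -292.67219305  269.78614809] [ 179.83602094   -0.18210784 -170.07852104]
-75 [283.6 117.2]
-40 [283.6 149. ]
0 [283.6 183.4]
40 [283.6 215.9]
75 [283.5 242.8]
-70 122 283.6 [281 282 283 284 285 286 287]
-55 136 283.6 [281 282 283 284 285 286 287]
-20 166 283.6 [292 293 294]
0 183 283.6 [291 292 293 294]
20 200 283.6 [282 283 284 285 286 291 292 293 294]
55 228 283.6 []
70 239 283.5 []
t 12.53 turn rad [-0.521 -0.005  0.006] rows 5.0 | shift cm before turn [-7.97 39.25  8.04] after turn [-7.65 30.08 26.56] rows 10.0
[543.1 107.8 190.2]
```

Call:
move_arm --plan '[{"tx": 0, "ty": 0, "tz": 0, "wx": -0.104, "wy": 0, "wz": 0}, {"tx": 0, "ty": 0, "tz": 0, "wx": -0.104, "wy": 0, "wz": 0}, {"tx": 0, "ty": 0, "tz": 0, "wx": -0.104, "wy": 0, "wz": 0}, {"tx": 0, "ty": 0, "tz": 0, "wx": -0.104, "wy": 0, "wz": 0}, {"tx": 0, "ty": 0, "tz": 0, "wx": -0.105, "wy": 0, "wz": 0}]' --gripper 4.4

```text
time_s: 12.95
ee_pos: [533.2, -293.3, 271.2]
ee_rot: [149.8, -0.0, -170.1]
force: [0.7, -0.1, 0.2]
gripper_width: 43.9
gripper_force: 0.0
```

Call:
move_arm --plan '[{"tx": -0.7, "ty": 2.73, "tz": 2.41, "wx": 0, "wy": 0, "wz": 0}, {"tx": -0.7, "ty": 2.73, "tz": 2.41, "wx": 0, "wy": 0, "wz": 0}, {"tx": -0.7, "ty": 2.73, "tz": 2.41, "wx": 0, "wy": 0, "wz": 0}, {"tx": -0.7, "ty": 2.73, "tz": 2.41, "wx": 0, "wy": 0, "wz": 0}, {"tx": -0.7, "ty": 2.73, "tz": 2.41, "wx": 0, "wy": 0, "wz": 0}, {"tx": -0.7, "ty": 2.73, "tz": 2.41, "wx": 0, "wy": 0, "wz": 0}, {"tx": -0.7, "ty": 2.73, "tz": 2.41, "wx": 0, "wy": 0, "wz": 0}, {"tx": -0.7, "ty": 2.73, "tz": 2.41, "wx": 0, "wy": 0, "wz": 0}, {"tx": -0.7, "ty": 2.73, "tz": 2.41, "wx": 0, "wy": 0, "wz": 0}, {"tx": -0.7, "ty": 2.73, "tz": 2.41, "wx": 0, "wy": 0, "wz": 0}, {"tx": -0.7, "ty": 2.73, "tz": 2.41, "wx": 0, "wy": 0, "wz": 0}, {"tx": 0, "ty": 0, "tz": 0, "wx": 0, "wy": 0, "wz": 0}]'

```text
time_s: 13.95
ee_pos: [538.9, 112.1, 189.4]
ee_rot: [149.9, -0.3, -169.8]
force: [-0.2, 0.2, -0.8]
gripper_width: 43.8
gripper_force: 0.0
```

```bash
python3 - <<'E'
from plan import *
f=snap('wrist','wrist7'); snap('scene','scene7')
q=env.state(); print(q['time_s'],q['ee_pos'],q['ee_rot'])
to(t0+185*tz_,R_T)
# predicted board edge points: both faces along arch
for sgn in (-4,4): print(sgn,[proj(f,t0+sgn*ty_+x*rx+(70+np.sqrt(55**2-x*x))*tz_).round(1).tolist() for x in (-54,-45,-30,-15,0)])
print('slot floor x-55',[proj(f,t0+sgn*ty_-55*rx+h*tz_).round(1).tolist() for h in (50,70) for sgn in (-4,4)])
c=f['color']
for x in (-50,-40,-30,-15):
    p=proj(f,t0+x*rx+(70+np.sqrt(55**2-x*x))*tz_); v=int(round(p[1])); u=int(p[0])
    if 0<=v<420: print(x,p.round(1)); print(' '.join('%d:%d,%d,%d'%(k,*c[v,k]) for k in range(u-24,u+25,2)))
E
```

```text
14.05 [540.49757058 107.68409661 190.14955027] [ 1.50133890e+02 -1.65478788e-01 -1.69914164e+02]
t 14.05 turn rad [-0.002 -0.008  0.007] rows 1.0 | shift cm before turn [-0.26 -0.02 -0.02] after turn [-0.26 -0.02 -0.02] rows 1.0
-4 [[274.4, 154.7], [273.7, 170.4], [273.2, 195.0], [272.9, 218.3], [272.8, 239.7]]
4 [[284.7, 154.8], [284.7, 170.5], [284.6, 195.1], [284.4, 218.4], [284.3, 239.8]]
slot floor x-55 [[275.3, 149.6], [284.6, 149.7], [274.7, 152.0], [284.6, 152.1]]
-50 [279.4 162. ]
255:247,246,216 257:247,246,216 259:247,246,216 261:247,246,216 263:246,238,189 265:206,154,104 267:220,161,106 269:226,167,110 271:228,169,111 273:235,192,134 275:242,215,159 277:242,216,160 279:242,216,160 281:242,216,160 283:241,212,154 285:232,178,119 287:193,141,94 289:200,145,96 291:221,162,107 293:226,167,110 295:227,168,110 297:230,176,118 299:247,241,195 301:247,245,214 303:247,245,214
-40 [279.1 178.8]
255:247,242,201 257:247,242,200 259:247,242,201 261:247,242,201 263:246,235,184 265:203,151,103 267:220,161,107 269:227,167,110 271:229,172,113 273:242,211,152 275:245,223,169 277:245,223,1
[... 340 characters left out ...]
68:225,165,109 270:228,168,111 272:236,190,133 274:243,219,164 276:244,220,165 278:244,220,165 280:244,221,165 282:244,220,164 284:237,193,135 286:212,152,102 288:188,136,92 290:218,158,105 292:226,166,110 294:228,168,110 296:227,168,111 298:242,221,163 300:246,239,192 302:246,239,193
-15 [278.7 218.4]
254:247,241,198 256:247,241,198 258:247,241,198 260:247,241,198 262:247,241,198 264:234,208,150 266:204,148,99 268:224,163,108 270:227,168,111 272:236,191,133 274:244,221,166 276:244,221,167 278:244,222,167 280:244,221,166 282:244,221,165 284:236,191,133 286:204,146,98 288:188,136,91 290:219,159,105 292:226,166,109 294:227,168,110 296:227,171,114 298:246,236,185 300:247,243,204 302:247,243,204
```

```bash
python3 - <<'E'
from plan import *
f=load('wrist7'); c=f['color']
for u in (277,280): print(' '.join('%d:%d,%d,%d'%(v,*c[v,u]) for v in range(128,172,2)))
for x in (-62,-59,-57,-55,-53,-50): print(x,proj(f,t0+x*rx+70*tz_).round(1),proj(f,t0+x*rx+45*tz_).round(1),proj(f,t0+x*rx+(70+np.sqrt(max(0,55**2-x*x)))*tz_).round(1))
E
```

```text
128:245,236,192 130:238,221,168 132:247,243,205 134:247,245,212 136:247,243,203 138:246,240,195 140:241,225,171 142:216,176,126 144:219,174,125 146:224,184,135 148:227,189,139 150:230,193,142 152:232,196,143 154:238,208,153 156:240,211,155 158:237,205,150 160:239,208,153 162:242,216,160 164:244,221,166 166:244,222,166 168:245,224,169 170:245,225,171
128:242,236,216 130:238,224,180 132:247,243,206 134:247,245,212 136:247,243,203 138:246,239,194 140:241,224,169 142:215,172,123 144:223,182,132 146:227,189,139 148:230,193,142 150:230,193,142 152:231,196,143 154:238,208,153 156:240,212,155 158:237,206,151 160:239,208,153 162:242,216,160 164:244,221,166 166:244,222,166 168:245,224,169 170:245,225,171
-62 [279.7 143.2] [280. 141.] [279.7 143.2]
-59 [279.7 147. ] [280.  144.5] [279.7 147. ]
-57 [279.7 149.6] [280.  146.8] [279.7 149.6]
-55 [279.7 152.1] [280.  149.1] [279.7 152.1]
-53 [279.7 154.6] [280.  151.4] [279.5 156.7]
-50 [279.7 158.3] [280.  154.9] [279.4 162. ]
```

The board's top edge is measured at columns 272.5–284.5 against a predicted 272.9–284.4, with the shoulder where expected. The gripper is aligned, so I'll descend along the lean and grip.

Call:
move_arm --plan '[{"tx": -0.26, "ty": 0, "tz": 2.5, "wx": 0, "wy": 0, "wz": 0}, {"tx": 0, "ty": 0, "tz": 2.5, "wx": 0, "wy": 0, "wz": 0}, {"tx": 0, "ty": 0, "tz": 2.0, "wx": 0, "wy": 0, "wz": 0}, {"tx": 0, "ty": 0, "tz": 1.2, "wx": 0, "wy": 0, "wz": 0}, {"tx": 0, "ty": 0, "tz": 0.8, "wx": 0, "wy": 0, "wz": 0}, {"tx": 0, "ty": 0, "tz": 0.4, "wx": 0, "wy": 0, "wz": 0}, {"tx": 0, "ty": 0, "tz": 0, "wx": 0, "wy": 0, "wz": 0}, {"tx": 0, "ty": 0, "tz": 0, "wx": 0, "wy": 0, "wz": 0}]'

```text
time_s: 14.72
ee_pos: [536.8, 152.5, 110.3]
ee_rot: [150.2, 0.1, -170.1]
force: [0.7, -1.2, 0.2]
gripper_width: 44.2
gripper_force: 0.0
```

```bash
python3 -c "
from plan import *
to(t0+91*tz_,R_T); print(env.state()['force'])"
```

```text
t 14.72 turn rad [-0.003 -0.002  0.006] rows 1.0 | shift cm before turn [0.11 0.09 0.23] after turn [0.11 0.09 0.23] rows 1.0
[ 0.7455514  -1.15145096  0.23338679]
```

Call:
move_arm --plan '[{"tx": 0, "ty": 0, "tz": 0, "wx": 0, "wy": 0, "wz": 0}, {"tx": 0, "ty": 0, "tz": 0, "wx": 0, "wy": 0, "wz": 0}, {"tx": 0, "ty": 0, "tz": 0, "wx": 0, "wy": 0, "wz": 0}, {"tx": 0, "ty": 0, "tz": 0, "wx": 0, "wy": 0, "wz": 0}, {"tx": 0, "ty": 0, "tz": 0, "wx": 0, "wy": 0, "wz": 0}, {"tx": 0, "ty": 0, "tz": 0, "wx": 0, "wy": 0, "wz": 0}, {"tx": 0, "ty": 0, "tz": 0, "wx": 0, "wy": 0, "wz": 0}]' --gripper 0.3 --force 40

```text
time_s: 15.3
ee_pos: [536.1, 153.7, 110.4]
ee_rot: [150.1, -0.0, -170.1]
force: [-0.1, 0.8, 2.1]
gripper_width: 7.9
gripper_force: 40.0
```

Call:
move_arm --plan '[{"tx": 0, "ty": 0, "tz": -0.5, "wx": 0, "wy": 0, "wz": 0}, {"tx": 0, "ty": 0, "tz": -1.0, "wx": 0, "wy": 0, "wz": 0}, {"tx": 0, "ty": 0, "tz": -1.5, "wx": 0, "wy": 0, "wz": 0}, {"tx": 0, "ty": 0, "tz": -1.5, "wx": 0, "wy": 0, "wz": 0}, {"tx": 0, "ty": 0, "tz": -1.5, "wx": 0, "wy": 0, "wz": 0}, {"tx": 0, "ty": 0, "tz": -1.5, "wx": 0, "wy": 0, "wz": 0}, {"tx": 0, "ty": 0, "tz": -2.0, "wx": 0, "wy": 0, "wz": 0}, {"tx": 0, "ty": 0, "tz": 0, "wx": 0, "wy": 0, "wz": 0}]'

```text
time_s: 15.97
ee_pos: [546.8, 104.5, 195.7]
ee_rot: [150.3, 0.4, -170.2]
force: [0.5, -0.2, -0.6]
gripper_width: 7.8
gripper_force: 40.0
```

```bash
python3 - <<'E'
from plan import *
q=env.state(); print(q['ee_pos'],q['gripper_width'],q['force'])
for e in ([536.8,152.5,110.3],[536.1,153.7,110.4]):
    d=np.array(e)-t0; print('grip at x,y,z of template',(d@rx).round(1),(d@ty_).round(1),(d@tz_).round(1))
to(g0+(93+120)*gz,R_G); print((g0+213*gz).round(1), 'bottle in groove frame', [((np.array([586,-25,h])-g0)@v).round(0) for h in (118,149) for v in (sx,gy,gz)])
E
```

```text
[546.77553772 104.54824919 195.70799417] 7.820834155700066 [ 0.50424507 -0.16404327 -0.64139909]
grip at x,y,z of template 1.1 -0.9 93.2
grip at x,y,z of template 0.6 0.3 92.7
t 15.97 turn rad [ 0.867  0.008 -0.001] rows 8.0 | shift cm before turn [  8.2  -20.31 -14.45] after turn [  8.24 -24.13   6.18] rows 7.0
[ 508.2 -153.9  220.2] bottle in groove frame [np.float64(99.0), np.float64(142.0), np.float64(156.0), np.float64(99.0), np.float64(131.0), np.float64(185.0)]
```

Call:
move_arm --plan '[{"tx": 0, "ty": 0, "tz": -3.0, "wx": 0, "wy": 0, "wz": 0}, {"tx": 0, "ty": 0, "tz": -3.0, "wx": 0, "wy": 0, "wz": 0}, {"tx": 0, "ty": 0, "tz": -3.0, "wx": 0, "wy": 0, "wz": 0}, {"tx": 0, "ty": 0, "tz": -1.5, "wx": 0, "wy": 0, "wz": 0}, {"tx": 0, "ty": 0, "tz": 0, "wx": 0, "wy": 0, "wz": 0}]'

```text
time_s: 16.38
ee_pos: [555.0, 53.5, 285.9]
ee_rot: [150.3, 0.4, -170.2]
force: [1.2, -0.3, -0.7]
gripper_width: 7.9
gripper_force: 40.0
```

Call:
move_arm --plan '[{"tx": 0, "ty": 0, "tz": 0, "wx": 0.087, "wy": 0, "wz": 0}, {"tx": 0, "ty": 0, "tz": 0, "wx": 0.087, "wy": 0, "wz": 0}, {"tx": 0, "ty": 0, "tz": 0, "wx": 0.087, "wy": 0, "wz": 0}, {"tx": 0, "ty": 0, "tz": 0, "wx": 0.087, "wy": 0, "wz": 0}, {"tx": 0, "ty": 0, "tz": 0, "wx": 0.087, "wy": 0, "wz": 0}, {"tx": 0, "ty": 0, "tz": 0, "wx": 0.087, "wy": 0, "wz": 0}, {"tx": 0, "ty": 0, "tz": 0, "wx": 0.087, "wy": 0, "wz": 0}, {"tx": 0, "ty": 0, "tz": 0, "wx": 0.087, "wy": 0, "wz": 0}, {"tx": 0, "ty": 0, "tz": 0, "wx": 0.087, "wy": 0, "wz": 0}, {"tx": 0, "ty": 0, "tz": 0, "wx": 0.087, "wy": 0, "wz": 0}, {"tx": 0, "ty": 0, "tz": 0, "wx": 0, "wy": 0, "wz": 0}]'

```text
time_s: 17.3
ee_pos: [551.7, 58.2, 280.3]
ee_rot: [-160.0, -0.3, -169.7]
force: [-0.7, 0.4, -1.7]
gripper_width: 7.7
gripper_force: 40.0
```

```bash
python3 -c "
from plan import *
q=env.state(); print(q['ee_pos'],q['ee_rot'],q['gripper_width'])
to(g0+(93+120)*gz,R_G)"
```

```text
[551.65290248  58.16065088 280.34957148] [-159.96431311   -0.30831412 -169.73685552] 7.731441858579424
t 17.3 turn rad [-0.001 -0.003  0.008] rows 1.0 | shift cm before turn [  8.02 -16.8   12.58] after turn [  7.93 -16.87  12.54] rows 6.0
```

Call:
move_arm --plan '[{"tx": 1.0, "ty": -2.1, "tz": 1.57, "wx": 0, "wy": 0, "wz": 0.008}, {"tx": 1.0, "ty": -2.1, "tz": 1.57, "wx": 0, "wy": 0, "wz": 0}, {"tx": 1.0, "ty": -2.1, "tz": 1.57, "wx": 0, "wy": 0, "wz": 0}, {"tx": 1.0, "ty": -2.1, "tz": 1.57, "wx": 0, "wy": 0, "wz": 0}, {"tx": 1.0, "ty": -2.1, "tz": 1.57, "wx": 0, "wy": 0, "wz": 0}, {"tx": 1.0, "ty": -2.1, "tz": 1.57, "wx": 0, "wy": 0, "wz": 0}, {"tx": 1.0, "ty": -2.1, "tz": 1.57, "wx": 0, "wy": 0, "wz": 0}, {"tx": 1.0, "ty": -2.1, "tz": 1.57, "wx": 0, "wy": 0, "wz": 0}, {"tx": 0, "ty": 0, "tz": 0, "wx": 0, "wy": 0, "wz": 0}, {"tx": 0, "ty": 0, "tz": 0, "wx": 0, "wy": 0, "wz": 0}, {"tx": 0, "ty": 0, "tz": 0, "wx": 0, "wy": 0, "wz": 0}]'

```text
time_s: 18.22
ee_pos: [507.7, -156.0, 222.3]
ee_rot: [-160.1, 0.2, -170.5]
force: [0.2, 0.5, -0.6]
gripper_width: 7.7
gripper_force: 40.0
```

```bash
python3 - <<'E'
from plan import *
f=snap('wrist','wrist8'); snap('scene','scene8'); snap('side','side8')
to(g0+(93+120)*gz,R_G)
q=env.state(); p0=q['ee_pos']; R=Ro.from_euler('xyz',q['ee_rot'],degrees=True).as_matrix()
# predicted template lower edge (in hand) & stand features in this view
c=f['color']
for n,s_ in dict(cl=(-75,-72,12),ctl=(-75,64,12)).items(): print(n,proj(f,stand+s_[0]*sx+s_[1]*sy+s_[2]*Z).round(1))
G=lambda x,y,z: g0+x*sx+y*gy+z*gz
for x in (-70,-60): print(x,'board top front',proj(f,G(x,4,58)).round(1),'lip top',proj(f,G(x,-9,22)).round(1),'floor',proj(f,G(x,-9,0)).round(1),proj(f,G(x,4,0)).round(1))
T=lambda x,y,z: p0+R@np.array([-x,y,93-z])
for x,z in ((-55,0),(-55,35),(-55,70)): print('tmpl',x,z,proj(f,T(x,-4,z)).round(1),proj(f,T(x,4,z)).round(1))
np.set_printoptions(linewidth=250)
for x in (-70,-60):
  v=int(round(proj(f,G(x,-9,22))[1])); u0=int(proj(f,G(x,-9,22))[0])
  print(v,' '.join('%d:%d,%d,%d'%(k,*c[v,k]) for k in range(u0-30,u0+60,2)))
v=int(round(proj(f,T(-55,0,35))[1])); u0=int(proj(f,T(-55,0,35))[0])
print(v,' '.join('%d:%d,%d,%d'%(k,*c[v,k]) for k in range(u0-26,u0+28,2)))
E
```

```text
t 18.37 turn rad [ 0.001  0.001 -0.007] rows 1.0 | shift cm before turn [-0.01  0.22  0.2 ] after turn [-0.02  0.22  0.2 ] rows 1.0
cl [212.  118.3]
ctl [325.  118.3]
-70 board top front [289.5 125.6] lip top [276.  124.2] floor [276.4 123.5] [288.5 123.4]
-60 board top front [289.5 136.8] lip top [276.2 134.4] floor [276.6 133. ] [288.6 132.9]
tmpl -55 0 [277.9 149.9] [288.6 149.9]
tmpl -55 35 [277.  155.7] [289.3 155.7]
tmpl -55 70 [275.9 163.5] [290.3 163.5]
124 246:245,199,132 248:244,196,129 250:245,202,132 252:246,206,135 254:246,208,137 256:246,207,136 258:245,201,132 260:245,202,134 262:244,194,128 264:242,189,124 266:243,191,126 268:241,184,121 270:246,206,135 272:245,197,129 274:235,173,114 276:244,198,129 278:245,203,133 280:245,198,130 282:241,184,122 284:240,183,122 286:242,189,124 288:222,157,105 290:241,185,122 292:244,196,129 294:244,196,129 296:243,192,126 298:235,174,115 300:243,189,124 302:243,192,124 304:244,194,126 306:243,192,125 308:243,190,125 310:242,188,123 312:241,184,121 314:244,193,127 316:245,202,131 318:245,199,130 320:244,196,128 322:239,180,118 324:19
[... 525 characters left out ...]
125 302:244,194,126 304:244,196,128 306:244,194,126 308:243,191,125 310:242,189,123 312:241,186,122 314:244,195,127 316:245,203,132 318:245,199,130 320:244,195,129 322:238,178,118 324:195,135,92 326:136,101,74 328:132,99,73 330:124,93,70 332:116,86,64 334:114,85,64
156 257:246,211,139 259:246,207,136 261:246,206,137 263:244,197,130 265:244,192,128 267:244,195,129 269:242,188,125 271:246,204,134 273:244,192,128 275:226,160,108 277:241,195,136 279:242,211,157 281:242,214,159 283:242,214,160 285:242,214,159 287:242,214,159 289:240,206,152 291:241,189,128 293:244,194,127 295:244,193,127 297:234,171,114 299:211,145,97 301:229,165,110 303:241,185,121 305:244,194,127 307:244,193,126 309:243,189,124
```

Call:
move_arm --plan '[{"tx": 0, "ty": -0.03, "tz": 2.0, "wx": 0, "wy": 0, "wz": -0.004}, {"tx": 0, "ty": 0, "tz": 2.0, "wx": 0, "wy": 0, "wz": 0}, {"tx": 0, "ty": 0, "tz": 1.5, "wx": 0, "wy": 0, "wz": 0}, {"tx": 0, "ty": 0, "tz": 0.8, "wx": 0, "wy": 0, "wz": 0}, {"tx": 0, "ty": 0, "tz": 0.8, "wx": 0, "wy": 0, "wz": 0}, {"tx": 0, "ty": 0, "tz": 0.8, "wx": 0, "wy": 0, "wz": 0}, {"tx": 0, "ty": 0, "tz": 0.8, "wx": 0, "wy": 0, "wz": 0}, {"tx": 0, "ty": 0, "tz": 0.4, "wx": 0, "wy": 0, "wz": 0}, {"tx": 0, "ty": 0, "tz": 0, "wx": 0, "wy": 0, "wz": 0}, {"tx": 0, "ty": 0, "tz": 0, "wx": 0, "wy": 0, "wz": 0}]'

```text
time_s: 19.2
ee_pos: [513.4, -187.1, 137.3]
ee_rot: [-160.0, 0.1, -170.3]
force: [0.5, -0.3, -1.3]
gripper_width: 8.0
gripper_force: 40.0
```

```bash
python3 - <<'E'
from plan import *
f=snap('wrist','wrist9'); to(g0+93*gz,R_G); c=f['color']
q=env.state(); print(q['force']); p0=q['ee_pos']; R=Ro.from_euler('xyz',q['ee_rot'],degrees=True).as_matrix()
G=lambda x,y,z: g0+x*sx+y*gy+z*gz
T=lambda x,y,z: p0+R@np.array([-x,y,93-z])
for x,z in ((-55,20),(-55,50)): print('tmpl',x,z,proj(f,T(x,-4,z)).round(1),proj(f,T(x,4,z)).round(1))
for x in (-72,-67,-60): 
  a=proj(f,G(x,-9,22)); print(x,'lip',a.round(1),'floor',proj(f,G(x,-9,0)).round(1),proj(f,G(x,4,0)).round(1),'top',proj(f,G(x,4,58)).round(1))
  v=int(round(a[1])); print(v,' '.join('%d:%d,%d'%(k,c[v,k][0],c[v,k][1]) for k in range(260,312)))
for z in (20,50):
  v=int(round(proj(f,T(-55,0,z))[1])); print(v,' '.join('%d:%d,%d,%d'%(k,*c[v,k]) for k in range(262,304,2)))
E
```

```text
t 19.25 turn rad [-0.     0.001 -0.004] rows 1.0 | shift cm before turn [-0.05  0.34  3.09] after turn [-0.05  0.34  3.09] rows 1.0
[-0.24357016  0.58076996 -1.23034509]
tmpl -55 20 [276.9 152.1] [288.4 152.1]
tmpl -55 50 [276.  157.7] [289.  157.7]
-72 lip [275.  125.7] floor [275.7 124.6] [291.5 124.5] top [293.3 127.9]
126 260:242,189 261:243,193 262:244,196 263:244,195 264:242,189 265:244,195 266:246,206 267:246,213 268:247,215 269:246,213 270:246,208 271:245,197 272:239,180 273:235,173 274:242,189 275:245,199 276:245,202 277:246,204 278:246,204 279:245,204 280:245,202 281:245,198 282:243,192 283:241,186 284:239,181 285:240,182 286:241,184 287:242,188 288:243,192 289:244,194 290:242,187 291:229,165 292:213,148 293:214,148 294:221,156 295:231,168 296:235,174 297:237,176 298:237,177 299:238,178 300:238,178 301:238,179 302:237,178 303:238,177 304:240,183 305:243,189 306:243,192 307:243,193 308:243,193 309:243,194 310:244,195 311:244,196
-67 lip [275.1 132.5] floor [275.7 130.8] [291.5 130.8] top [293.3 135.7]
132 260:243,190 261:244,195 262:243,193 263:237,177 264:238,177 265:243,18
[... 1235 characters left out ...]
:244,197 311:245,199
152 262:245,199,131 264:238,177,117 266:245,196,130 268:246,208,136 270:245,200,131 272:240,182,120 274:222,156,104 276:246,208,136 278:242,204,145 280:240,208,154 282:240,208,155 284:240,209,155 286:240,208,155 288:240,207,154 290:207,153,110 292:219,151,102 294:241,183,121 296:244,195,128 298:244,196,128 300:244,196,129 302:243,190,125
158 262:245,199,131 264:237,176,117 266:244,195,129 268:246,209,137 270:245,201,132 272:240,182,120 274:223,157,105 276:245,207,140 278:241,209,154 280:242,214,159 282:242,214,159 284:242,214,159 286:242,214,159 288:242,213,159 290:235,194,143 292:223,159,108 294:241,185,122 296:244,195,128 298:244,196,129 300:244,196,129 302:243,190,125
```

Call:
move_arm --plan '[{"tx": 0, "ty": -0.06, "tz": 0.4, "wx": 0, "wy": 0, "wz": 0}, {"tx": 0, "ty": 0, "tz": 0.4, "wx": 0, "wy": 0, "wz": 0}, {"tx": 0, "ty": 0, "tz": 0.4, "wx": 0, "wy": 0, "wz": 0}, {"tx": 0, "ty": 0, "tz": 0, "wx": 0, "wy": 0, "wz": 0}]'

```text
time_s: 19.58
ee_pos: [513.5, -191.7, 125.2]
ee_rot: [-160.0, -0.0, -170.3]
force: [0.2, 0.1, -0.6]
gripper_width: 8.0
gripper_force: 40.0
```

Call:
move_arm --plan '[{"tx": 0, "ty": 0, "tz": 0.4, "wx": 0, "wy": 0, "wz": 0}, {"tx": 0, "ty": 0, "tz": 0.4, "wx": 0, "wy": 0, "wz": 0}, {"tx": 0, "ty": 0, "tz": 0.4, "wx": 0, "wy": 0, "wz": 0}, {"tx": 0, "ty": 0, "tz": 0, "wx": 0, "wy": 0, "wz": 0}, {"tx": 0, "ty": 0, "tz": 0, "wx": 0, "wy": 0, "wz": 0}]'

```text
time_s: 20.0
ee_pos: [514.5, -195.7, 114.5]
ee_rot: [-160.0, 0.0, -170.3]
force: [0.7, -0.3, -0.6]
gripper_width: 8.1
gripper_force: 40.0
```

```bash
python3 -c "
from plan import *
to(g0+93*gz,R_G); q=env.state(); print(q['force'],q['torque'])"
```

```text
t 20.0 turn rad [ 0.    -0.001 -0.004] rows 1.0 | shift cm before turn [-0.1   0.37  0.62] after turn [-0.1   0.37  0.62] rows 1.0
[ 0.72223633 -0.31472353 -0.5845536 ] [ 0.28952448  0.03678354 -0.00697899]
```

Free so far, with 6 mm left. I'll go down until it touches.

Call:
move_arm --plan '[{"tx": 0, "ty": 0, "tz": 0.3, "wx": 0, "wy": 0, "wz": 0}, {"tx": 0, "ty": 0, "tz": 0.2, "wx": 0, "wy": 0, "wz": 0}, {"tx": 0, "ty": 0, "tz": 0, "wx": 0, "wy": 0, "wz": 0}]'

```text
time_s: 20.25
ee_pos: [514.8, -197.4, 109.8]
ee_rot: [-160.0, 0.0, -170.3]
force: [-0.8, 0.7, -1.2]
gripper_width: 7.8
gripper_force: 40.0
```

Call:
move_arm --plan '[{"tx": 0, "ty": 0, "tz": 0.2, "wx": 0, "wy": 0, "wz": 0}, {"tx": 0, "ty": 0, "tz": 0, "wx": 0, "wy": 0, "wz": 0}, {"tx": 0, "ty": 0, "tz": 0, "wx": 0, "wy": 0, "wz": 0}]'

```text
time_s: 20.5
ee_pos: [515.1, -198.0, 108.2]
ee_rot: [-160.0, 0.1, -170.3]
force: [-0.4, -1.2, -0.8]
gripper_width: 7.6
gripper_force: 40.0
```

Call:
move_arm --plan '[{"tx": 0, "ty": 0, "tz": 0.2, "wx": 0, "wy": 0, "wz": 0}, {"tx": 0, "ty": 0, "tz": 0, "wx": 0, "wy": 0, "wz": 0}, {"tx": 0, "ty": 0, "tz": 0, "wx": 0, "wy": 0, "wz": 0}]'

```text
time_s: 20.75
ee_pos: [515.5, -198.4, 107.9]
ee_rot: [-160.0, 0.2, -170.3]
force: [-2.0, 5.6, 10.0]
gripper_width: 7.7
gripper_force: 40.0
```

The board touches the floor at the expected height (TCP z 107.9, 10 N). I'll release it and back out.

Call:
move_arm --plan '[{"tx": 0, "ty": 0, "tz": -0.1, "wx": 0, "wy": 0, "wz": 0}, {"tx": 0, "ty": 0, "tz": 0, "wx": 0, "wy": 0, "wz": 0}, {"tx": 0, "ty": 0, "tz": 0, "wx": 0, "wy": 0, "wz": 0}, {"tx": 0, "ty": 0, "tz": 0, "wx": 0, "wy": 0, "wz": 0}, {"tx": 0, "ty": 0, "tz": 0, "wx": 0, "wy": 0, "wz": 0}, {"tx": 0, "ty": 0, "tz": 0, "wx": 0, "wy": 0, "wz": 0}]' --gripper 3.5

```text
time_s: 21.25
ee_pos: [515.1, -198.4, 107.2]
ee_rot: [-160.0, 0.1, -170.3]
force: [-0.0, -1.0, -0.7]
gripper_width: 34.8
gripper_force: 0.0
```

Call:
move_arm --plan '[{"tx": 0, "ty": 0, "tz": -0.5, "wx": 0, "wy": 0, "wz": 0}, {"tx": 0, "ty": 0, "tz": -1.0, "wx": 0, "wy": 0, "wz": 0}, {"tx": 0, "ty": 0, "tz": -1.5, "wx": 0, "wy": 0, "wz": 0}, {"tx": 0, "ty": 0, "tz": -2.5, "wx": 0, "wy": 0, "wz": 0}, {"tx": 0, "ty": 0, "tz": -3.5, "wx": 0, "wy": 0, "wz": 0}, {"tx": 0, "ty": 0, "tz": -3.5, "wx": 0, "wy": 0, "wz": 0}, {"tx": 0, "ty": 0, "tz": 0, "wx": 0, "wy": 0, "wz": 0}, {"tx": 0, "ty": 0, "tz": 0, "wx": 0, "wy": 0, "wz": 0}, {"tx": 0, "ty": 0, "tz": 0, "wx": 0, "wy": 0, "wz": 0}]'

```text
time_s: 22.0
ee_pos: [507.5, -156.0, 224.9]
ee_rot: [-160.0, 0.1, -170.3]
force: [0.4, -0.9, -0.7]
gripper_width: 35.3
gripper_force: 0.0
```

```bash
python3 - <<'E'
from plan import *
f=snap('wrist','wrist10'); sc=snap('scene','scene10'); sd=snap('side','side10'); print(env.state()['ee_pos'],env.state()['time_s'])
c=f['color']; G=lambda x,y,z: g0+x*sx+y*gy+z*gz
for x in (-45,-30,-15):
  h=70+np.sqrt(55**2-x*x); a,b=proj(f,G(x,-4,h)),proj(f,G(x,4,h)); print('rim pred',x,a.round(1),b.round(1))
  v=int(round(a[1])); u=int(a[0]); print(v,' '.join('%d:%d,%d,%d'%(k,*c[v,k]) for k in range(u-14,u+30,2)))
print('x=-55 side', [proj(f,G(-55,0,z)).round(1).tolist() for z in (0,40,70)]); u=int(proj(f,G(-50,-1,100))[0])
print(u,' '.join('%d:%d,%d,%d'%(v,*c[v,u]) for v in range(115,185,2)))
# pen position now: seen row profile
for k in (-70,-60,-50): 
  p=proj(f,seat+k*sx); v,u=int(round(p[1])),int(p[0]); print('pen pred',p.round(1),' '.join('%d:%d,%d,%d'%(j,*c[v,j]) for j in range(u-10,u+11,2)) if 0<=v<420 else '')
# board apex & pen ends in scene / side pictures
for n,g in (('scene',sc),('side',sd)): print(n,'apex',proj(g,G(0,0,125)).round(1),'pen',proj(g,seat-75*sx).round(1),proj(g,seat+75*sx).round(1))
E
```

```text
[ 507.00303105 -156.39361236  223.48531861] 22.15
rim pred -45 [282.1 159.5] [291.9 159.5]
160 268:245,199,131 270:243,190,126 272:246,209,138 274:245,200,132 276:232,168,113 278:246,202,133 280:232,175,124 282:230,187,140 284:247,243,206 286:247,243,209 288:247,243,209 290:247,243,209 292:247,237,187 294:245,202,134 296:245,198,129 298:239,180,119 300:242,188,124 302:245,199,129 304:246,204,132 306:246,204,133 308:245,199,130 310:244,195,127
rim pred -30 [282.2 181. ] [292.2 180.9]
181 268:246,202,134 270:241,185,124 272:246,206,135 274:245,202,134 276:235,171,115 278:244,194,128 280:232,176,124 282:216,167,125 284:247,233,188 286:247,240,201 288:247,240,201 290:247,240,201 292:247,239,197 294:245,209,146 296:244,194,127 298:237,176,116 300:241,184,121 302:245,200,131 304:246,206,135 306:246,203,133 308:244,196,128 310:244,194,127
rim pred -15 [282.2 201.4] [292.4 201.4]
201 268:246,207,136 270:241,184,123 272:245,200,132 274:245,201,133 276:236,175,117 278:242,187,125 280:234,177,124 282:206,158,117 284:246,232,182 286:247,242,203 288:247,242,203 290:247,242,203 292:247,242,203 294
[... 754 characters left out ...]
241,202
pen pred [221.4 123.5] 211:94,72,58 213:113,85,65 215:229,167,114 217:187,166,158 219:190,186,190 221:197,193,196 223:188,183,186 225:173,166,168 227:163,144,138 229:244,196,133 231:246,208,138
pen pred [221.9 132.9] 211:96,73,59 213:97,73,60 215:202,142,97 217:216,169,139 219:189,183,186 221:198,193,197 223:192,187,190 225:179,172,174 227:161,148,148 229:241,190,132 231:246,210,139
pen pred [222.4 142.2] 212:97,73,60 214:107,80,64 216:228,165,111 218:204,173,161 220:195,189,192 222:200,194,198 224:190,183,185 226:175,166,168 228:168,145,137 230:244,198,134 232:246,211,139
scene apex [300.2 147.2] pen [336.8 166.1] [300.1 151.3]
side apex [257.8 167.1] pen [294.  190.1] [248.6 185.4]
```

The numbers check out: the board's rim is within 1 px of prediction and parallel to it, the shoulder is at the seated height, and the pen is centred on the seat line. The arm is clear, so I'm handing in.

```bash
python3 -c "
from workcell import env
print(env.job_done())"
```

```text
the job is handed in; nothing more can be done
None
```

The arched template is down in the stand's groove and the marking pen is pressed into the clip. The job is handed in at about 22 s; force and camera checks agreed with the target poses, but hand-in returned no verdict, and I did not measure the jaw's closure or re-check the other templates and bystanders at the end.

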